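Set up the blood-grouping station

ROBOT

A 7-joint arm with a two-finger parallel gripper is mounted at the origin on the work surface. World frame = base frame: x ahead of the robot, y to its left, z up, the work surface at z = 0. Lengths are in m, angles in rad, forces in N, time in s.
With the tool pointing down it reaches from about 0.35 to 0.9 m from the base axis. Payload 8.1 kg.
Tool frame: the origin (TCP) lies where the fingers leave the gripper's body, on its centre line; the fingertips stand 66 mm ahead of it and the grasp point (between the pads) lies 47 mm ahead of it; z points along the fingers, y is the direction in which the jaws open and shut (so a half turn about z gives the same grasp; the last joint's range is limited). The gripper opens to 92 mm and grips with 3 to 60 N. Pads are 19 mm wide; open, the fingers measure 130 mm over their backs; the gripper's body (75 mm by 190 mm) begins 47 mm behind the grasp point.
Start: joints at [1.246, 0.434, 0.025, 1.573, -0.012, 1.134, -0.075], TCP at [0.137, -0.61, 0.292] pointing down, gripper open.
Joint ranges: [-2.62, 2.62], [-0.44, 2.09], [-1.27, 1.32], [0.08, 2.57], [-1.32, 4.46], [0.12, 2], [-2.74, 2.74]. Speed limits (rad/s): [2.22, 2.22, 3.01, 3.01, 3.14, 3.14, 3.14].

INTERFACE

Orientations are given as a unit quaternion [x, y, z, w].
In Python, from station import ctrl gives the robot as it stands. The module is installed in compiled form; this text tells all that it offers.
- The arm moves only by the tool move_arm, never from a script. Its argument "targets" is text: rows parted by semicolons, each of 7 numbers parted by spaces: the shift along the tool's x, y, z each as a share of 0.3 m, from -1 to 1, then the turn, a rotation vector about the tool's x, y, z each as a share of pi rad, from -1 to 1, then the finger opening in mm, from 0 to 91.8. A call has exactly 5 rows; each row is the pose to reach, as a shift and turn from the pose commanded when the call began, along the tool's axes at that moment, turning the shorter way round; what a row does not reach only later rows make up. A row lasts 1/8 s, in which the tool goes at most 62.5 mm and 10.7 degrees, less where a joint would pass 70% of its speed; a pose out of reach is approached as far as the arm can. A call with a number of a shift or a turn outside -1 to 1 is refused whole. A call with a gripper value outside its range is refused whole. The fingers move at their own pace and stop on an object; the grip force is fixed at half the most. Time passes only in rows, so rows that repeat a pose let the fingers close, or fill a call up. It gives the time, the measured TCP pose, the force and the opening at its end, in the units of the state.
- ctrl.read_state(): the state, without advancing time (a new reading comes with each control period).
- ctrl.capture(name): name is "scene" or "side" or "wrist"; returns a dict with "color" (420x560x3 uint8, red, green, blue), "fovy" (degrees; the focal length in pixels is half the picture's height over the tangent of half this angle, whatever the lens; pixels are square), "cx", "cy" (the principal point, pixels), "dist_coeffs" ([k1, k2, p1, p2, k3] as OpenCV has them; the pictures are not rectified), "rvec" (rotation vector, rad) and "tvec" (3), from world to camera coordinates, as OpenCV has them; the wrist camera has in their place "tool_from_camera" (4x4, takes a point from camera to tool coordinates, whose origin is the TCP and whose axes are the flange's). Camera axes: x right, y down, z forward; pixel columns grow to the right and rows downward; lengths in m; the calibration is good to about 2 mm. A picture is of the moment at which its call begins: read the wrist's pose just before it. There is no depth.
- ctrl.hand_in(): hands the job in, once; it reports no verdict.
The state is a dict: "clock": time; "joints": joint angles; "joint_velocities": joint speeds; "joint_torque": joint torques, N m; "position": TCP position; "eef_rot": TCP orientation; "wrist_force": force on the tool from outside, world axes, zero at the start; "torque": the same for the moment, N m; "width": finger opening in m.
Only numpy, scipy, OpenCV 4.12 (cv2) and the standard library are available. Lean on these libraries where they do the work, as an engineer would, in place of code of your own. Each camera call takes 0.05 s, during which the arm holds its last target.

TASK

Set up the blood-grouping station: stand every reagent bottle upright in the rack, one to a bay, then swing the keeper bar fully shut past its catch. Then, without lifting it, centre the white tile in the corner marks of the light box and square with them: tap it from opposite sides in turn, its red end and after that its blue end, and its long sides as needed. Leave the wash bottle, beaker and burner where they are.

Things in the scene. Friction and masses are not known exactly. Their poses are not given: they have to be found in the camera images.
- tile: loose white ceramic grouping tile with twelve round wells, 100 mm (its x) by 144 mm (its y, including the 12 mm thick coloured ends) by 18 mm high, about 0.46 kg, lying flat on the light box; origin at the centre of its underside; too wide to grip, it slides when pushed on a side and stops when the pusher stops
- tile_mid (a point): centre of the tile, half-way up (9 mm above the light box); axes as the tile's
- red_end: red silicone strip 100 x 12 x 18 mm along the tile's whole +y end, part of the tile; its outer face is at tile y = +72 mm; origin and axes are those of tile
- blue_end: blue silicone strip, the same at the tile's -y end, outer face at tile y = -72 mm; origin and axes are those of tile
- mark (a point): centre of the four black corner brackets on the white top of the light box, at the height of that top (40 mm above the bench). The light box is fixed, 230 mm (x) by 280 mm (y); a tile centred and square lies with its centre above this point and its y axis (towards the red end) along this point's y axis. The corners of the brackets are just outside the tile's outline
- rack: fixed grey bottle rack, 200 mm (x) by 66 mm (y); origin under its centre on the bench; three bays in a row along its x, floor 12 mm above the bench; walls on the +y side, between bays and at the ends reach 34 mm above the bench, the front lip on the -y side 22 mm; each bay is 60 mm (x) by 56 mm (y) inside
- bay1 (a point): middle of the floor of the bay nearest the hinge, at rack x = -65 mm
- bay2 (a point): middle of the floor of the middle bay
- bay3 (a point): middle of the floor of the bay at rack x = +65 mm
- bottle1_mid (a point): loose amber reagent bottle, black cap; may be absent (then None). Body 48 mm diameter and 70 mm high, cap 30 mm diameter, 100 mm high in all, 0.15 kg; this point is on its axis, 50 mm above its foot
- bottle2_mid (a point): the same with a blue cap
- bottle3_mid (a point): the same with a yellow cap
- keeper (a joint): angle of the aluminium keeper bar about its upright hinge: 0 is shut, lying along the rack's -y side; grows as it swings out towards the rack's -y (1.5 rad is straight out). The bar is 9 mm thick, 43 to 57 mm above the bench; it stays where it is left. A sprung ball catch resists over the last 0.07 rad (up to about 5 N at the post) and then holds it at 0
- keeper_hinge (a point): the bar's hinge axis, at rack x = -112 mm, y = -47 mm, 50 mm above the bench
- keeper_post (a point): the orange upright finger post on the bar, 14 mm diameter, 195 mm from the hinge axis along the bar, from 57 to 112 mm above the bench; this point is on its axis 88 mm above the bench. Its x axis points along the bar away from the hinge; shutting moves it along its +y
- wash_bottle: bystander: white wash bottle with blue top, 72 mm diameter, 220 mm high, origin under its centre
- beaker: bystander: glass beaker, 80 mm diameter, 95 mm high, origin under its centre
- burner: bystander: gas burner with blue foot 90 x 70 mm, 125 mm high, origin under its centre

How it is judged:
By the outcome, as a careful person would: the job done as asked, in the order asked, and still so for the second after the job is handed in, with the robot touching nothing.
Of bottle1, bottle2, bottle3 only 2 to 3 are there at a start; the rules pass over those that are not, and their reading is None.
At some moment in a run one of tile may be knocked a few centimetres aside while the robot is not near it.
It also fails if it takes over 210 s, if anything falls off the work surface, if the arm or the gripper's body presses on something with over 40 N, if the wrist force passes 120 N, or if a joint passes its speed limit or range.

## Working session

There is one attempt and no reset: what is moved stays moved. The work goes in short steps, Python scripts to look and compute and a tool call to move; the robot and the scene stay as the last step left them, time stands still between calls to the robot, and variables do not carry over. Pictures are saved under pics/ and viewed, and the job is handed in when it is done.

Besides the shell and the picture viewer there is one more tool, called as a command line: name --argument value ..., lists and objects as JSON in quotes. move_arm: Moves the arm, as the interface text tells. Its arguments: {"type":"object","properties":{"targets":{"type":"string"}},"required":["targets"]}

```bash
mkdir -p pics; ls
python3 - <<'E'
from station import ctrl
import cv2,numpy as np
s=ctrl.read_state();print(s)
for n in ["scene","side","wrist"]:
    c=ctrl.capture(n);cv2.imwrite(f"pics/{n}0.png",c["color"][:,:,::-1])
    print(n,{k:v for k,v in c.items() if k!="color"})
E
```

```text
pics
{'clock': 0.0, 'joints': array([ 1.24639646,  0.43521778,  0.02495487,  1.5741284 , -0.01161164,
        1.13400196, -0.07510278]), 'joint_velocities': array([ 0.00121935, -0.00092011, -0.00091664, -0.0006559 , -0.0004714 ,
        0.00148466, -0.00199879]), 'joint_torque': array([-1.57033101e-03, -6.67862391e+01,  9.84345339e-01, -3.14457929e+01,
       -6.04927051e-02,  4.29895695e-02,  1.57472796e-04]), 'position': array([ 0.13736172, -0.60928083,  0.29143581]), 'eef_rot': array([ 9.93859979e-01,  1.10642191e-01, -1.52229931e-04, -7.90735890e-04]), 'wrist_force': array([0.26158916, 0.63477599, 0.23812996]), 'torque': array([ 0.05386679, -0.04172565,  0.01551833]), 'width': 0.0918268306573739}
scene {'fovy': 47.087918354402575, 'cx': 281.3085885105299, 'cy': 209.73973586867953, 'dist_coeffs': array([-0.02691783,  0.        ,  0.        ,  0.        ,  0.        ]), 'rvec': array([ 1.34893545,  2.2079125 , -0.89720026]), 'tvec': array([ 0.21979792, -0.29751293,  1.76328713])}
side {'fovy': 48.103958523415834, 'cx': 275.1088254603432, 'cy': 201.79374215325393, 'dist_coeffs': array([-0.0342712,  0.       ,  0.       ,  0.       ,  0.       ]), 'rvec': array([ 0.24073495, -2.8508757 ,  1.16524677]), 'tvec': array([0.54955117, 0.11394211, 1.31717092])}
wrist {'fovy': 61.207856444071375, 'cx': 277.18803875597047, 'cy': 215.40263750864491, 'dist_coeffs': array([-0.04743272,  0.        ,  0.        ,  0.        ,  0.        ]), 'tool_from_camera': array([[-8.51010783e-04, -9.51212160e-01, -3.08536387e-01,
         8.44677387e-02],
       [ 9.99999625e-01, -7.59134821e-04, -4.17818433e-04,
        -5.47502692e-04],
       [ 1.63213259e-04, -3.08536627e-01,  9.51212449e-01,
        -9.14870507e-02],
       [ 0.00000000e+00,  0.00000000e+00,  0.00000000e+00,
         1.00000000e+00]])}
```

View pics/scene0.png

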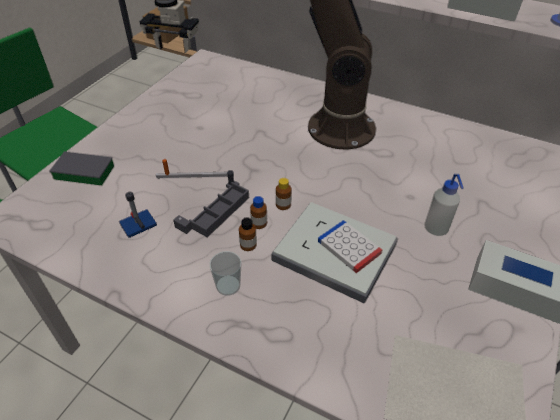

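View pics/side0.png

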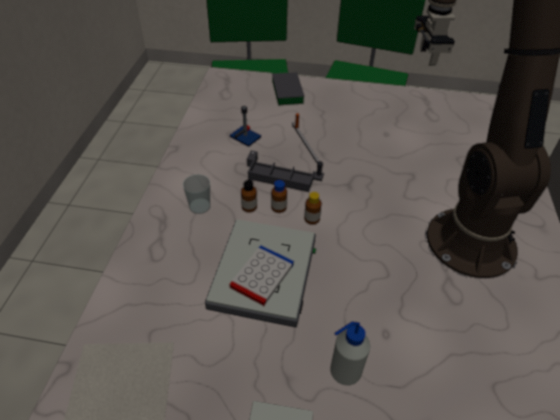

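View pics/wrist0.png

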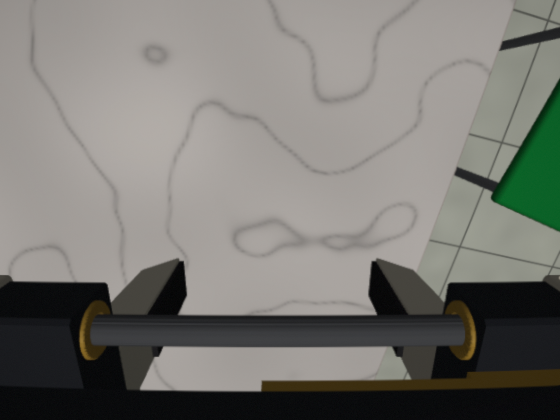

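The scene view shows three standing bottles: black cap (247,235), blue (259,212) and yellow (284,193). The rack is at (215,210), the open keeper's orange post at (165,167), and the tile on the light box at (350,245), off the marks. I'll build the measuring helpers next.

```bash
cat > h.py <<'E'
from station import ctrl
import cv2,numpy as np
from scipy.spatial.transform import Rotation as R
def cap(n,save=None):
    s=ctrl.read_state() if n=="wrist" else None
    c=ctrl.capture(n); im=c["color"]
    h,w=im.shape[:2]; f=h/2/np.tan(np.radians(c["fovy"])/2)
    K=np.array([[f,0,c["cx"]],[0,f,c["cy"]],[0,0,1]])
    if n=="wrist":
        T=np.eye(4);T[:3,:3]=R.from_quat(s["eef_rot"]).as_matrix();T[:3,3]=s["position"]
        M=T@c["tool_from_camera"]; W=np.linalg.inv(M)
    else:
        W=np.eye(4);W[:3,:3]=cv2.Rodrigues(c["rvec"])[0];W[:3,3]=np.ravel(c["tvec"])
    if save: cv2.imwrite("pics/"+save,im[:,:,::-1])
    return dict(im=im,K=K,D=np.array(c["dist_coeffs"]),W=W)
def ray(c,uv):
    p=cv2.undistortPoints(np.array(uv,float).reshape(-1,1,2),c["K"],c["D"]).reshape(-1,2)
    d=np.c_[p,np.ones(len(p))]@c["W"][:3,:3]
    o=-c["W"][:3,:3].T@c["W"][:3,3]
    return o,d
def plane(c,uv,z):
    o,d=ray(c,uv); return o+d*((z-o[2])/d[:,2])[:,None]
def tri(c1,u1,c2,u2):
    o1,d1=ray(c1,u1);o2,d2=ray(c2,u2);d1=d1[0]/np.linalg.norm(d1);d2=d2[0]/np.linalg.norm(d2)
    A=np.c_[d1,-d2];t=np.linalg.lstsq(A,o2-o1,rcond=None)[0]
    a=o1+t[0]*d1;b=o2+t[1]*d2;return (a+b)/2,np.linalg.norm(a-b)
def proj(c,P):
    return cv2.projectPoints(np.array(P,float).reshape(-1,1,3),cv2.Rodrigues(c["W"][:3,:3])[0],c["W"][:3,3],c["K"],c["D"])[0].reshape(-1,2)
def blobs(im,lo,hi,mn=15,roi=None):
    hsv=cv2.cvtColor(im,cv2.COLOR_RGB2HSV);m=cv2.inRange(hsv,np.array(lo),np.array(hi))
    if roi: 
        q=np.zeros_like(m);x0,y0,x1,y1=roi;q[y0:y1,x0:x1]=m[y0:y1,x0:x1];m=q
    n,l,st,ce=cv2.connectedComponentsWithStats(m)
    return [(int(st[i,4]),ce[i].round(1).tolist(),st[i,:4].tolist()) for i in range(1,n) if st[i,4]>=mn]
E
python3 - <<'E'
from h import *
for n,roi in [("scene",(130,150,400,300)),("side",(180,80,340,320))]:
    c=cap(n);im=c["im"];print(n)
    print("blue",blobs(im,(105,120,60),(130,255,255),10,roi))
    print("yel",blobs(im,(20,120,80),(35,255,255),10,roi))
    print("red",blobs(im,(0,150,70),(14,255,255),10,roi)+blobs(im,(168,130,70),(180,255,255),10,roi))
    print("blk",blobs(im,(0,0,0),(180,255,35),10,roi))
    x0,y0,x1,y1=roi
    if n=="scene": x0,y0,x1,y1=150,140,310,260
    else: x0,y0,x1,y1=230,90,340,230
    k=5
    cv2.imwrite(f"pics/{n}z.png",cv2.resize(im[y0:y1,x0:x1],None,fx=k,fy=k,interpolation=cv2.INTER_CUBIC)[:,:,::-1])
E
```

```text
scene
blue [(94, [257.7, 201.8], [253, 197, 10, 11]), (186, [146.2, 218.5], [138, 210, 18, 18]), (126, [133.8, 226.3], [130, 217, 12, 18]), (104, [330.2, 230.8], [318, 221, 28, 22])]
yel [(92, [283.2, 183.1], [279, 178, 10, 11])]
red [(57, [165.5, 166.7], [163, 160, 6, 15]), (71, [283.0, 190.2], [276, 186, 15, 8]), (72, [258.2, 209.0], [251, 204, 15, 9]), (95, [246.9, 230.5], [239, 225, 17, 10]), (138, [365.4, 260.7], [354, 249, 27, 23])]
blk [(36, [230.2, 178.0], [228, 174, 5, 10]), (14, [243.8, 197.1], [240, 194, 8, 6]), (17, [131.5, 198.1], [130, 196, 4, 5]), (24, [224.5, 215.2], [219, 210, 11, 11]), (100, [246.6, 223.6], [242, 218, 10, 12])]
side
blue [(15, [236.3, 131.1], [232, 128, 10, 7]), (113, [248.9, 136.9], [239, 131, 20, 12]), (68, [279.0, 183.6], [274, 180, 11, 8]), (80, [276.8, 254.4], [260, 246, 33, 18])]
yel [(65, [313.8, 195.4], [309, 192, 10, 8])]
red [(161, [247.4, 291.9], [230, 282, 36, 21])]
blk [(108, [289.3, 100.3], [278, 97, 24, 7]), (18, [243.6, 110.9], [242, 109, 4, 6]), (28, [239.6, 133.5], [234, 130, 12, 9]), (48, [256.2, 164.1], [251, 157, 19, 14]), (19, [249.3, 162.0], [248, 160, 4, 6]), (46, [318.9, 169.0], [316, 163, 6, 13]), (34, [277.4, 169.7], [270, 167, 20, 8]), (28, [298.3, 173.4], [291, 171, 19, 7]), (253, [256.8, 180.0], [244, 172, 34, 19]), (151, [296.8, 185.0], [284, 180, 27, 11]), (252, [240.7, 312.9], [207, 305, 74, 15])]
```

View pics/scenez.png

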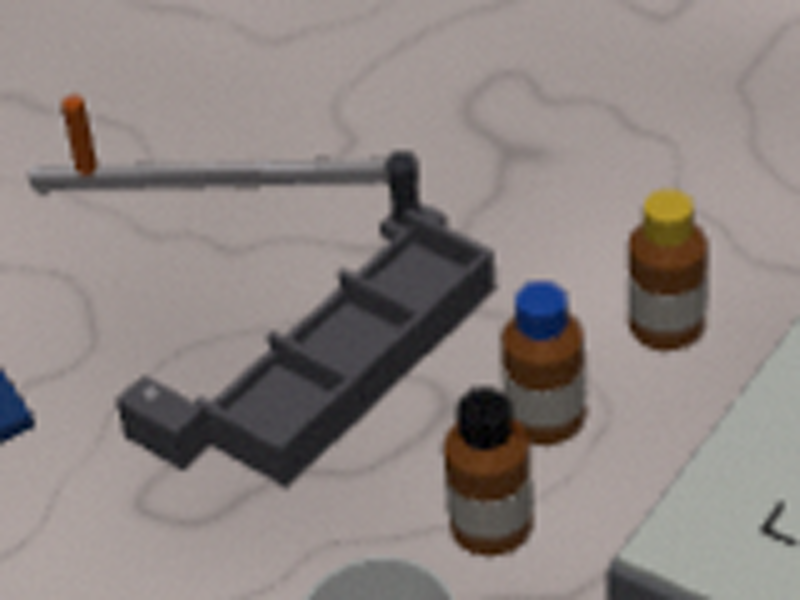

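View pics/sidez.png

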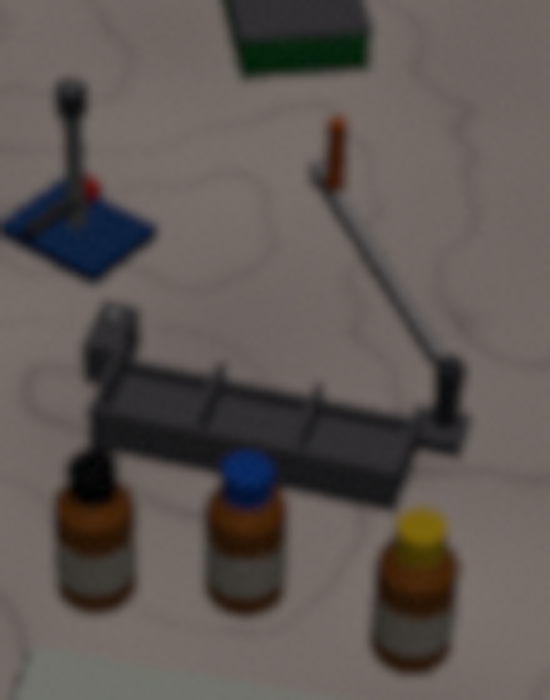

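The zooms show the rack's hinge end near scene pixel (230,178), the catch block at (185,224), and three empty bays between them. I'll get coarse positions from both views, then refine with the wrist camera.

Run:
```python
from h import *
s=cap("scene");d=cap("side")
def z(u,v): return (150+u/5,140+v/5)
def y(u,v): return (230+u/5,90+v/5)
for n,a,b,h in [("yel",z(668,203),y(423,522),.1),("blue",z(542,297),y(248,468),.1),("blk",z(485,403),y(92,470),.1),
 ("post",(165.5,166.7),y(337,153),.0845),("hinge",z(402,160),y(449,362),.07),
 ("rackhingeback",z(493,255),y(398,482),.034),("rackfarback",z(284,452),y(97,412),.034),("farfront",z(205,405),y(130,362),.034)]:
    p,e=tri(s,a,d,b);print(n,"tri",p.round(3),"err",e.round(4),"planes",plane(s,a,h)[0].round(3),plane(d,b,h)[0].round(3))
# tile ends
print("red",plane(s,(365.4,260.7),.055).round(3),plane(d,(247.4,291.9),.055).round(3))
print("blue",plane(s,(334,230.8),.055).round(3),plane(d,(276.8,254.4),.055).round(3))
for n,a in [("beaker",(228,288)),("wash",(440,228)),("burner",(137,223))]: print(n,plane(s,a,0).round(3))
```

```text
yel tri [ 0.45  -0.011  0.1  ] err 0.0017 planes [ 0.45 -0.01  0.1 ] [ 0.449 -0.012  0.1  ]
blue tri [ 0.552 -0.039  0.099] err 0.001 planes [ 0.553 -0.038  0.1  ] [ 0.552 -0.038  0.1  ]
blk tri [ 0.638 -0.025  0.098] err 0.0025 planes [ 0.639 -0.026  0.1  ] [ 0.638 -0.021  0.1  ]
post tri [ 0.544 -0.37   0.083] err 0.0003 planes [ 0.545 -0.369  0.085] [ 0.543 -0.367  0.085]
hinge tri [ 0.45  -0.196  0.06 ] err 0.0015 planes [ 0.461 -0.188  0.07 ] [ 0.449 -0.185  0.07 ]
rackhingeback tri [ 0.471 -0.12   0.027] err 0.0014 planes [ 0.477 -0.117  0.034] [ 0.47  -0.111  0.034]
rackfarback tri [ 0.664 -0.148  0.025] err 0.0038 planes [ 0.672 -0.141  0.034] [ 0.662 -0.141  0.034]
farfront tri [ 0.654 -0.209  0.02 ] err 0.0028 planes [ 0.662 -0.202  0.034] [ 0.651 -0.191  0.034]
red [[0.586 0.299 0.055]] [[0.575 0.302 0.055]]
blue [[0.526 0.185 0.055]] [[0.524 0.178 0.055]]
beaker [[0.794 0.    0.   ]]
wash [[0.324 0.445 0.   ]]
burner [[ 0.718 -0.361  0.   ]]
```

```bash
cat >> h.py <<'E'
def goal(x,y,z,yaw,w=91.8):
    """print shift/turn shares toward TCP target, tool down, tool x at yaw"""
    s=ctrl.read_state();Rc=R.from_quat(s["eef_rot"])
    Rg=R.from_matrix(np.array([[np.cos(yaw),np.sin(yaw),0],[np.sin(yaw),-np.cos(yaw),0],[0,0,-1]]))
    d=Rc.inv().apply(np.array([x,y,z])-s["position"])/.3
    r=(Rc.inv()*Rg).as_rotvec()/np.pi
    print("t=%.2f"%s["clock"],"shift",d.round(4),"turn",r.round(4),"pos",s["position"].round(4),"F",s["wrist_force"].round(1),"w",round(s["width"]*1000,1))
E
python3 -c "
from h import *
goal(.52,-.10,.34,-.145)"
```

```text
t=0.35 shift [ 1.6175 -1.3769 -0.1594] turn [-1.000e-04  0.000e+00  1.167e-01] pos [ 0.1374 -0.6096  0.2921] F [ 0.1 -0.1 -0. ] w 91.7
```

move_arm --targets "0.8 -0.68 -0.16 0 0 0.117 91.8;0.8 -0.68 -0.16 0 0 0.117 91.8;0.8 -0.68 -0.16 0 0 0.117 91.8;0.8 -0.68 -0.16 0 0 0.117 91.8;0.8 -0.68 -0.16 0 0 0.117 91.8"

```text
clock: 0.98
position: [0.3241, -0.361, 0.3399]
eef_rot: [0.997, -0.073, 0.0, 0.0]
wrist_force: [1.0, -0.7, 0.1]
width: 0.0918
```

```bash
python3 -c "
from h import *
goal(.52,-.10,.34,-.145)"
```

```text
t=0.97 shift [ 5.198e-01 -9.557e-01 -6.000e-04] turn [ 0.0002 -0.0002 -0.0003] pos [ 0.3241 -0.361   0.3399] F [ 1.  -0.7  0.1] w 91.8
```

move_arm --targets "0.52 -0.95 0 0 0 0 91.8;0.52 -0.95 0 0 0 0 91.8;0.52 -0.95 0 0 0 0 91.8;0.52 -0.95 0 0 0 0 91.8;0.52 -0.95 0 0 0 0 91.8"

```text
clock: 1.6
position: [0.5123, -0.1117, 0.3396]
eef_rot: [0.997, -0.073, 0.0, 0.0]
wrist_force: [0.7, -0.8, 0.1]
width: 0.0917
```

Run:
```python
from h import *
goal(.52,-.10,.34,-.145)
c=cap("wrist","w1.png")
for n,p in dict(yel=(.45,-.011,.1),blue=(.552,-.038,.1),blk=(.638,-.024,.1),hinge=(.447,-.196,.06),rh=(.471,-.12,.03),rf=(.664,-.148,.03)).items(): print(n,proj(c,p).round(0))
```

```text
t=1.60 shift [ 0.0196 -0.0425 -0.0014] turn [ 0.0001 -0.0002 -0.0004] pos [ 0.5123 -0.1117  0.3396] F [ 0.7 -0.8  0.1] w 91.7
yel [[190. 265.]]
blue [[194. 163.]]
blk [[158.  69.]]
hinge [[361. 229.]]
rh [[290. 211.]]
rf [[291.  29.]]
```

View pics/w1.png

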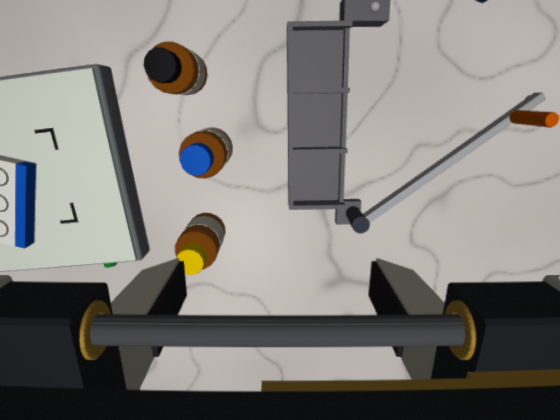

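The wrist view shows the caps at (163,65), (197,160) and (190,262). The rack outline runs from (288,22) to (350,208), and the orange post is at (535,118). I'll re-capture now that the arm has settled and measure.

Run:
```python
from h import *
for _ in range(3): c=cap("wrist")
c=cap("wrist","w2.png");im=c["im"]
goal(.52,-.10,.34,-.145)
def cc(m,mn=80):
    n,l,st,ce=cv2.connectedComponentsWithStats(m);return [(int(st[i,4]),ce[i],st[i,:4]) for i in range(1,n) if st[i,4]>=mn]
hsv=cv2.cvtColor(im,cv2.COLOR_RGB2HSV)
for n,lo,hi,roi in [("blue",(105,150,60),(130,255,255),(150,130,240,200)),("yel",(20,150,150),(35,255,255),(150,230,240,300)),("blk",(0,0,0),(180,255,30),(130,30,200,100)),("or",(4,150,150),(18,255,255),(480,80,560,150))]:
    b=blobs(im,lo,hi,60,roi)
    for a,ce,_ in b: print(n,a,ce,plane(c,ce,.1)[0].round(4))
# rack mask grey top
g=cv2.inRange(hsv,(0,0,40),(180,80,125)); q=np.zeros_like(g); q[10:225,275:365]=g[10:225,275:365]
cv2.imwrite("pics/rm.png",cv2.resize(np.hstack([cv2.cvtColor(q,cv2.COLOR_GRAY2BGR)[0:240,260:400],im[0:240,260:400,::-1]]),None,fx=2.5,fy=2.5,interpolation=cv2.INTER_CUBIC))
```

```text
t=1.85 shift [ 0.0226 -0.0493 -0.0031] turn [ 0.0002  0.0002 -0.0001] pos [ 0.5112 -0.1136  0.3391] F [ 0.4 -0.4  0.1] w 91.8
blue 813 [195.8, 157.7] [ 0.5559 -0.041   0.1   ]
yel 445 [190.1, 260.3] [ 0.4539 -0.0128  0.1   ]
blk 868 [161.3, 63.7] [ 0.6409 -0.0281  0.1   ]
or 139 [552.2, 119.6] [ 0.5451 -0.3743  0.1   ]
```

View pics/rm.png

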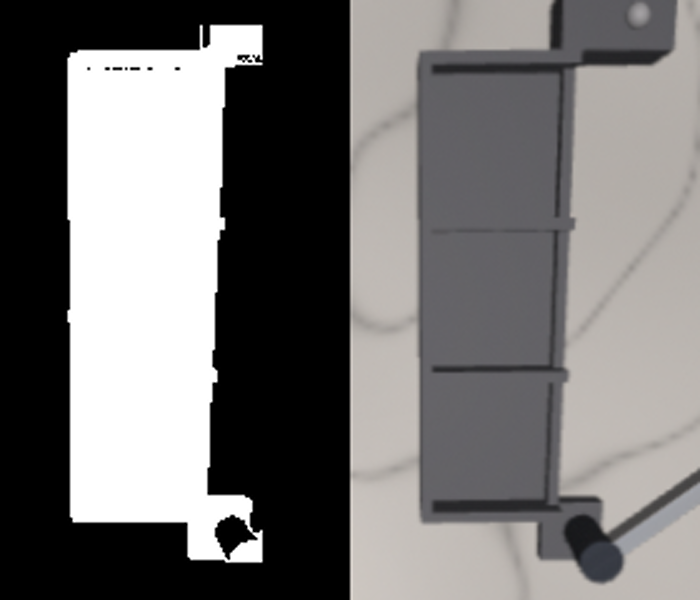

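Run:
```python
from h import *
c=cap("wrist")
def z(u,v): return ((u-350)/2.5+260,v/2.5)
a,b,d1,d2,d3,d4=plane(c,[z(420,52),z(422,521),z(575,224),z(567,376),z(433,231),z(433,370)],.034)
x=(a-b)[:2];print("len",np.linalg.norm(x),"yaw",np.arctan2(x[1],x[0]))
yaw=np.arctan2(x[1],x[0]);ex=np.array([np.cos(yaw),np.sin(yaw)]);ey=np.array([-ex[1],ex[0]])
o=(a+b)[:2]/2-.033*ey;print("origin from back",o)
for d in(d1,d2,d3,d4): print("div", (d[:2]-o)@ex,(d[:2]-o)@ey)
for k in(-1,0,1): print("bay",k+2,o+ex*.065*k)
print("hinge",o-.112*ex-.047*ey, plane(c,[z(601,562)],.075))
```

```text
len 0.1979757600627956 yaw -0.1329720207846488
origin from back [ 0.56737617 -0.16700104]
div 0.03188336387206542 -0.032439103851706445
div -0.032430766086679684 -0.031755912382561695
div 0.029605021492022952 0.02784705456028773
div -0.029111499970102338 0.027878044418731766
bay 1 [ 0.50294997 -0.15838331]
bay 2 [ 0.56737617 -0.16700104]
bay 3 [ 0.63180237 -0.17561878]
hinge [ 0.4501336  -0.19873712] [[ 0.45696262 -0.19458227  0.075     ]]
```

Run:
```python
from h import *
c=cap("wrist");cv2.imwrite("pics/w3.png",cv2.resize(c["im"][30:290,130:250],None,fx=3,fy=3,interpolation=cv2.INTER_CUBIC)[:600,:,::-1] if 0 else np.hstack([cv2.resize(c["im"][y:y+70,x:x+70],None,fx=3.7,fy=3.7,interpolation=cv2.INTER_CUBIC) for x,y in((130,30),(165,125),(165,225))])[:,:,::-1])
```

```text
(no output)
```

View pics/w3.png

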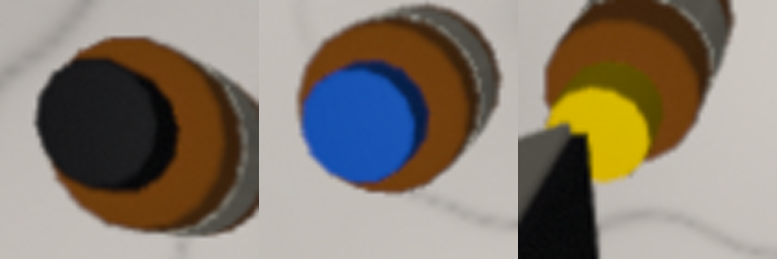

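Run:
```python
from h import *
c=cap("wrist")
print(plane(c,[(156.2,63),(191.8,158.2),(187.2,261.2)],.1).round(4))
goal(.454,-.011,.25,-.135)
```

```text
[[ 0.6415 -0.0273  0.1   ]
 [ 0.5553 -0.0402  0.1   ]
 [ 0.4528 -0.0121  0.1   ]]
t=2.00 shift [-0.2381 -0.3146  0.2976] turn [ 0.0002  0.0001 -0.0042] pos [ 0.5107 -0.1148  0.3393] F [-0.2  0.4 -0.3] w 92.1
```

Run:
```python
from h import *
c=cap("wrist")
print(plane(c,[(100,66),(125,170),(138,250)],.04).round(4))
goal(.453,-.012,.11,-.135)
```

```text
[[0.6571 0.0496 0.04  ]
 [0.547  0.0529 0.04  ]
 [0.4503 0.0644 0.04  ]]
t=2.05 shift [-0.2411 -0.3106  0.7645] turn [ 0.0002 -0.     -0.0042] pos [ 0.5108 -0.1147  0.3394] F [ 0.5  0.8 -0.1] w 92.2
```

move_arm --targets "-0.241 -0.31 0.15 0 0 -0.004 70;-0.241 -0.31 0.3 0 0 -0.004 70;-0.241 -0.31 0.3 0 0 -0.004 70;-0.241 -0.31 0.5 0 0 -0.004 70;-0.241 -0.31 0.5 0 0 -0.004 70"

```text
clock: 2.68
position: [0.4507, -0.0117, 0.1869]
eef_rot: [0.998, -0.067, -0.004, 0.0]
wrist_force: [-0.1, -0.2, 1.3]
width: 0.07
```

```bash
python3 -c "
from h import *
goal(.453,-.012,.11,-.135)"
```

```text
t=2.67 shift [ 0.0095 -0.0004  0.2561] turn [0.0004 0.0023 0.0003] pos [ 0.4507 -0.0117  0.1869] F [-0.1 -0.2  1.3] w 70.0
```

move_arm --targets "0.003 0 0.255 0 0 0 70;0.003 0 0.255 0 0 0 70;0.003 0 0.255 0 0 0 70;0.003 0 0.255 0 0 0 70;0.003 0 0.255 0 0 0 40"

```text
clock: 3.3
position: [0.4552, -0.011, 0.1144]
eef_rot: [0.998, -0.067, 0.001, -0.0]
wrist_force: [-1.2, 0.4, -0.2]
width: 0.0639
```

move_arm --targets "0 0 0 0 0 0 40;0 0 0 0 0 0 40;0 0 0 0 0 0 40;0 0 0 0 0 0 40;0 0 0 0 0 0 40"

```text
clock: 3.92
position: [0.4545, -0.0111, 0.1133]
eef_rot: [0.998, -0.067, 0.0, 0.0]
wrist_force: [-1.7, -1.3, 7.2]
width: 0.0471
```

```bash
python3 -c "
from h import *
goal(.453,-.012,.25,-.135)"
```

```text
t=3.92 shift [-0.0043  0.0038 -0.4558] turn [ 0.0001 -0.0002  0.0005] pos [ 0.4545 -0.0111  0.1133] F [-1.7 -1.3  7.2] w 47.1
```

move_arm --targets "0 0 -0.45 0 0 0 40;0 0 -0.45 0 0 0 40;0 0 -0.45 0 0 0 40;0 0 -0.45 0 0 0 40;0 0 -0.45 0 0 0 40"

```text
clock: 4.55
position: [0.4532, -0.0111, 0.2461]
eef_rot: [0.998, -0.067, -0.002, 0.0]
wrist_force: [0.0, 0.2, -0.4]
width: 0.0473
```

```bash
python3 -c "
from h import *
goal(.504,-.158,.20,-.135)"
```

```text
t=4.55 shift [0.2333 0.4626 0.1531] turn [0.0002 0.001  0.0006] pos [ 0.4532 -0.0111  0.2461] F [ 0.   0.2 -0.4] w 47.3
```

move_arm --targets "0.233 0.463 0 0 0 0 40;0.233 0.463 0 0 0 0 40;0.233 0.463 0.15 0 0 0 40;0.233 0.463 0.15 0 0 0 40;0.233 0.463 0.15 0 0 0 40"

```text
clock: 5.18
position: [0.5045, -0.1569, 0.2016]
eef_rot: [0.998, -0.066, -0.001, -0.001]
wrist_force: [-0.5, 0.4, -1.5]
width: 0.047
```

```bash
python3 -c "
from h import *
cap('wrist','w4.png')
goal(.504,-.158,.1265,-.135)"
```

```text
t=5.22 shift [-0.0025  0.0052  0.2532] turn [-0.0003  0.0003  0.001 ] pos [ 0.505  -0.1566  0.2025] F [ 1.1  0.4 -1.6] w 47.4
```

View pics/w4.png

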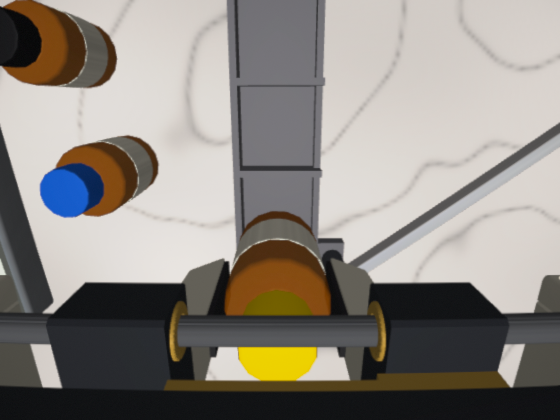

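The yellow-capped bottle is held upright over bay 1, with its cap at (277,335). Dividers show at rows 81 and 173. I'll check the rack position from this closer view.

Run:
```python
from h import *
c=cap("wrist")
P=plane(c,[(324,81),(322,173),(237,82),(241,173.5)],.034)[:,:2]
o=np.array([.5674,-.167]);yaw=-.133;ex=np.array([np.cos(yaw),np.sin(yaw)]);ey=np.array([-ex[1],ex[0]])
for p in P: print((p-o)@ex,(p-o)@ey)
cv2.imwrite("pics/w5.png",cv2.resize(c["im"][60:260,210:350],None,fx=3,fy=3)[:,:,::-1])
```

```text
0.03407036018609673 -0.02935551344442758
-0.030369412676873778 -0.030330049454995688
0.033372647617202905 0.03069142153018968
-0.03079228724755821 0.029772045246532042
```

View pics/w5.png

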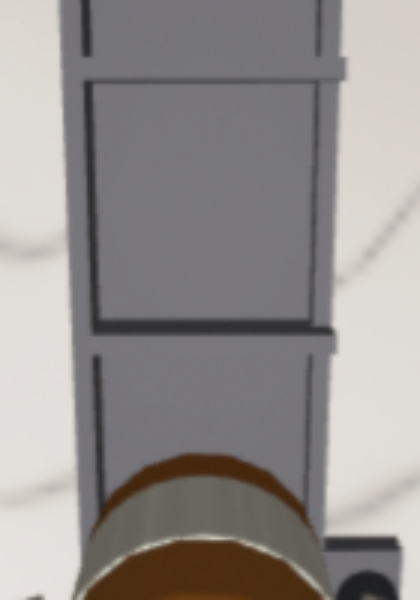

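Run:
```python
from h import *
c=cap("wrist")
P=plane(c,[(325,83),(322,173.7),(231.3,83),(235.3,173.7)],.034)[:,:2]
o=np.array([.5674,-.167]);yaw=-.133;ex=np.array([np.cos(yaw),np.sin(yaw)]);ey=np.array([-ex[1],ex[0]])
for p in P: print((p-o)@ex,(p-o)@ey)
goal(.504,-.158,.1265,-.135)
```

```text
0.033278919282127964 -0.030073062121243308
-0.03054175656230717 -0.0303457039310597
0.033219381203671634 0.034856090842263855
-0.030609587476273674 0.034175467696503925
t=5.33 shift [-0.0044  0.0051  0.2563] turn [-0.0001 -0.0003  0.0012] pos [ 0.5054 -0.1567  0.2034] F [-0.1  0.2 -1.5] w 47.0
```

move_arm --targets "0 0 0.18 0 0 0 40;0 0 0.22 0 0 0 40;0 0 0.254 0 0 0 40;0 0 0.254 0 0 0 40;0 0 0.254 0 0 0 40"

```text
clock: 5.95
position: [0.5058, -0.158, 0.1277]
eef_rot: [0.998, -0.067, 0.001, 0.0]
wrist_force: [-0.3, -0.7, -1.3]
width: 0.0476
```

```bash
python3 -c "
from h import *
goal(.505,-.157,.1255,-.135)"
```

```text
t=5.95 shift [-0.0031 -0.0029  0.0073] turn [ 0.0001 -0.0005  0.0006] pos [ 0.5058 -0.158   0.1277] F [-0.3 -0.7 -1.3] w 47.6
```

Lower the last 2 mm, then open.

move_arm --targets "0 0 0.007 0 0 0 40;0 0 0.007 0 0 0 40;0 0 0.007 0 0 0 62;0 0 0.007 0 0 0 62;0 0 0.007 0 0 0 62"

```text
clock: 6.58
position: [0.505, -0.1579, 0.1244]
eef_rot: [0.998, -0.067, -0.0, 0.0]
wrist_force: [0.4, -0.7, -0.1]
width: 0.062
```

move_arm --targets "0 0 -0.1 0 0 0 66;0 0 -0.3 0 0 0 70;0 0 -0.5 0 0 0 70;0 0 -0.5 0 0 0 70;0 0 -0.5 0 0 0 70"

```text
clock: 7.2
position: [0.5047, -0.1579, 0.2742]
eef_rot: [0.998, -0.067, -0.0, 0.0]
wrist_force: [0.0, 0.2, -0.6]
width: 0.0703
```

```bash
python3 -c "
from h import *
cap('wrist','w6.png')
goal(.5555,-.040,.25,-.135)"
```

```text
t=7.25 shift [ 0.1169 -0.412   0.0779] turn [-0.      0.0006  0.0005] pos [ 0.5044 -0.1578  0.2734] F [0.5 0.6 0.2] w 70.0
```

View pics/w6.png

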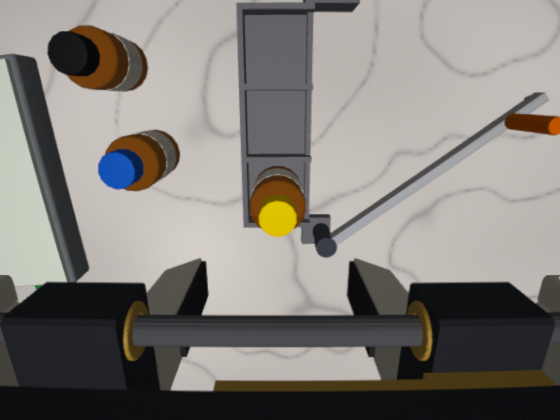

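The yellow-capped bottle stands in bay 1, cap at (277,218). Blue is next.

move_arm --targets "0.117 -0.412 0 0 0 0 70;0.117 -0.412 0.08 0 0 0 70;0.117 -0.412 0.2 0 0 0 70;0.117 -0.412 0.2 0 0 0 70;0.117 -0.412 0.2 0 0 0 70"

```text
clock: 7.88
position: [0.556, -0.0412, 0.2145]
eef_rot: [0.998, -0.067, -0.001, 0.0]
wrist_force: [0.4, 0.3, -0.3]
width: 0.0696
```

```bash
python3 -c "
from h import *
goal(.5555,-.040,.112,-.135)"
```

```text
t=7.88 shift [-0.0019 -0.0038  0.3418] turn [0.0002 0.0004 0.0001] pos [ 0.556  -0.0412  0.2145] F [ 0.4  0.3 -0.3] w 69.6
```

move_arm --targets "0 0 0.342 0 0 0 70;0 0 0.342 0 0 0 70;0 0 0.342 0 0 0 70;0 0 0.342 0 0 0 70;0 0 0.342 0 0 0 40"

```text
clock: 8.5
position: [0.5577, -0.0403, 0.1142]
eef_rot: [0.998, -0.067, 0.002, -0.0]
wrist_force: [-0.3, 0.3, 0.3]
width: 0.0642
```

move_arm --targets "0 0 0 0 0 0 40;0 0 0 0 0 0 40;0 0 0 0 0 0 40;0 0 0 0 0 0 40;0 0 0 0 0 0 40"

```text
clock: 9.12
position: [0.5569, -0.0401, 0.1128]
eef_rot: [0.998, -0.067, 0.001, 0.0]
wrist_force: [-1.3, -0.4, 7.4]
width: 0.0471
```

move_arm --targets "0 0 -0.45 0 0 0 40;0 0 -0.45 0 0 0 40;0 0 -0.45 0 0 0 40;0 0 -0.45 0 0 0 40;0 0 -0.45 0 0 0 40"

```text
clock: 9.75
position: [0.5553, -0.0402, 0.245]
eef_rot: [0.998, -0.067, -0.002, 0.0]
wrist_force: [-0.3, 0.3, -1.4]
width: 0.0473
```

```bash
python3 -c "
from h import *
goal(.569,-.1655,.20,-.135)"
```

```text
t=9.75 shift [0.1014 0.4078 0.1499] turn [0.0002 0.001  0.0006] pos [ 0.5553 -0.0402  0.245 ] F [-0.3  0.3 -1.4] w 47.3
```

move_arm --targets "0.1 0.408 0 0 0 0 40;0.1 0.408 0 0 0 0 40;0.1 0.408 0 0 0 0 40;0.1 0.408 0.15 0 0 0 40;0.1 0.408 0.15 0 0 0 40"

```text
clock: 10.38
position: [0.5669, -0.1645, 0.1977]
eef_rot: [0.998, -0.066, -0.005, -0.001]
wrist_force: [-0.2, 0.6, -0.7]
width: 0.0472
```

```bash
python3 -c "
from h import *
goal(.5695,-.166,.1255,-.135)"
```

```text
t=10.38 shift [0.0115 0.0042 0.2405] turn [-0.0003  0.0029  0.0007] pos [ 0.5669 -0.1645  0.1977] F [-0.2  0.6 -0.7] w 47.2
```

move_arm --targets "0.005 0.003 0.15 0 0 0 40;0.005 0.003 0.2 0 0 0 40;0.005 0.003 0.245 0 0 0 40;0.005 0.003 0.245 0 0 0 40;0.005 0.003 0.245 0 0 0 40"

```text
clock: 11.0
position: [0.5718, -0.1665, 0.1295]
eef_rot: [0.998, -0.067, 0.001, 0.0]
wrist_force: [0.3, 0.1, -1.4]
width: 0.0473
```

```bash
python3 -c "
from h import *
goal(.5695,-.166,.1252,-.135)"
```

```text
t=11.00 shift [-0.0077 -0.0007  0.0143] turn [ 0.0001 -0.0005  0.0006] pos [ 0.5718 -0.1665  0.1295] F [ 0.3  0.1 -1.4] w 47.3
```

move_arm --targets "-0.004 0 0.014 0 0 0 40;-0.004 0 0.014 0 0 0 40;-0.004 0 0.014 0 0 0 62;-0.004 0 0.014 0 0 0 62;-0.004 0 0.014 0 0 0 62"

```text
clock: 11.62
position: [0.5698, -0.1663, 0.1241]
eef_rot: [0.998, -0.067, -0.0, 0.0]
wrist_force: [-0.7, -0.3, 1.3]
width: 0.0618
```

move_arm --targets "0 0 -0.1 0 0 0 66;0 0 -0.3 0 0 0 70;0 0 -0.5 0 0 0 70;0 0 -0.5 0 0 0 70;0 0 -0.5 0 0 0 70"

```text
clock: 12.25
position: [0.5695, -0.1664, 0.2738]
eef_rot: [0.998, -0.067, -0.0, 0.0]
wrist_force: [-0.2, -0.2, -0.9]
width: 0.0699
```

```bash
python3 -c "
from h import *
cap('wrist','w7.png')
goal(.6415,-.027,.2,-.135)"
```

```text
t=12.30 shift [ 0.1777 -0.4922  0.2428] turn [0.     0.0007 0.0005] pos [ 0.5692 -0.1663  0.2729] F [ 0.3 -0.6  0.2] w 70.0
```

View pics/w7.png

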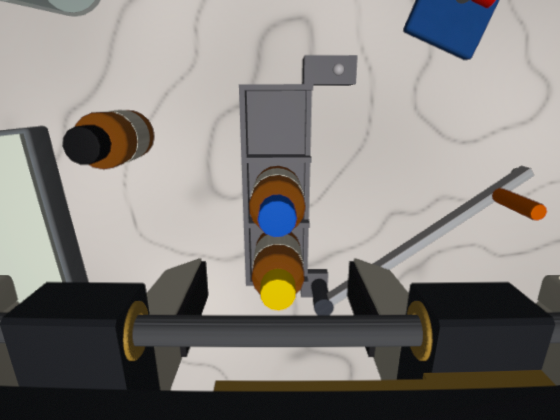

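Yellow and blue stand in their bays, caps at (278,292) and (277,217). The black cap is at (88,145).

```bash
python3 -c "
from h import *
c=cap('wrist')
print(plane(c,(87.5,145),.1))
goal(.6415,-.027,.2,-.135)"
```

```text
[[ 0.64114402 -0.03230629  0.1       ]]
t=12.35 shift [ 0.1782 -0.4921  0.2415] turn [-0.0001  0.0009  0.0005] pos [ 0.5691 -0.1662  0.2726] F [-0.9 -0.3 -0.7] w 70.2
```

move_arm --targets "0.178 -0.49 0.05 0 0 0 70;0.178 -0.49 0.15 0 0 0 70;0.178 -0.49 0.24 0 0 0 70;0.178 -0.49 0.24 0 0 0 70;0.178 -0.49 0.24 0 0 0 70"

```text
clock: 12.98
position: [0.6418, -0.0285, 0.2011]
eef_rot: [0.998, -0.067, -0.001, 0.0]
wrist_force: [0.4, -0.1, 0.9]
width: 0.07
```

```bash
python3 -c "
from h import *
goal(.6415,-.027,.112,-.135)"
```

```text
t=12.97 shift [-0.0011 -0.0051  0.297 ] turn [0.0003 0.0007 0.0005] pos [ 0.6418 -0.0285  0.2011] F [ 0.4 -0.1  0.9] w 70.0
```

move_arm --targets "0 0 0.297 0 0 0 70;0 0 0.297 0 0 0 70;0 0 0.297 0 0 0 70;0 0 0.297 0 0 0 70;0 0 0.297 0 0 0 40"

```text
clock: 13.6
position: [0.6435, -0.0281, 0.1152]
eef_rot: [0.998, -0.067, 0.002, -0.0]
wrist_force: [-0.6, 0.0, 0.4]
width: 0.0641
```

move_arm --targets "0 0 0 0 0 0 40;0 0 0 0 0 0 40;0 0 0 0 0 0 40;0 0 0 0 0 0 40;0 0 0 0 0 0 40"

```text
clock: 14.22
position: [0.6429, -0.0275, 0.1138]
eef_rot: [0.998, -0.066, 0.001, -0.0]
wrist_force: [-0.7, 0.9, 6.9]
width: 0.0475
```

move_arm --targets "0 0 -0.45 0 0 0 40;0 0 -0.45 0 0 0 40;0 0 -0.45 0 0 0 40;0 0 -0.45 0 0 0 40;0 0 -0.45 0 0 0 40"

```text
clock: 14.85
position: [0.6413, -0.0279, 0.2458]
eef_rot: [0.998, -0.067, -0.002, 0.0]
wrist_force: [-0.4, 0.2, -1.6]
width: 0.0471
```

```bash
python3 -c "
from h import *
goal(.634,-.175,.20,-.135)"
```

```text
t=14.85 shift [0.0417 0.4891 0.1529] turn [0.0002 0.0012 0.0006] pos [ 0.6413 -0.0279  0.2458] F [-0.4  0.2 -1.6] w 47.1
```

move_arm --targets "0.042 0.489 0 0 0 0 40;0.042 0.489 0 0 0 0 40;0.042 0.489 0 0 0 0 40;0.042 0.489 0.15 0 0 0 40;0.042 0.489 0.15 0 0 0 40"

```text
clock: 15.48
position: [0.6326, -0.174, 0.1984]
eef_rot: [0.998, -0.066, -0.005, -0.001]
wrist_force: [0.7, -0.1, -1.5]
width: 0.0477
```

```bash
python3 -c "
from h import *
goal(.634,-.175,.126,-.135)"
```

```text
t=15.47 shift [0.0075 0.0031 0.2411] turn [-0.0004  0.003   0.0007] pos [ 0.6326 -0.174   0.1984] F [ 0.7 -0.1 -1.5] w 47.7
```

move_arm --targets "0 0.002 0.15 0 0 0 40;0 0.002 0.2 0 0 0 40;0 0.002 0.245 0 0 0 40;0 0.002 0.245 0 0 0 40;0 0.002 0.245 0 0 0 40"

```text
clock: 16.1
position: [0.636, -0.1754, 0.1308]
eef_rot: [0.998, -0.067, 0.001, 0.0]
wrist_force: [0.5, 1.4, -1.5]
width: 0.0474
```

```bash
python3 -c "
from h import *
goal(.634,-.175,.126,-.135)"
```

```text
t=16.10 shift [-0.0069 -0.0003  0.0161] turn [ 0.     -0.0005  0.0006] pos [ 0.636  -0.1754  0.1308] F [ 0.5  1.4 -1.5] w 47.4
```

move_arm --targets "-0.003 0 0.016 0 0 0 40;-0.003 0 0.016 0 0 0 40;-0.003 0 0.016 0 0 0 62;-0.003 0 0.016 0 0 0 62;-0.003 0 0.016 0 0 0 62"

```text
clock: 16.73
position: [0.6343, -0.1753, 0.1247]
eef_rot: [0.998, -0.067, -0.0, 0.0]
wrist_force: [-0.2, 0.1, 0.3]
width: 0.0619
```

move_arm --targets "0 0 -0.1 0 0 0 66;0 0 -0.3 0 0 0 70;-0.3 0 -0.6 0 0 0 70;-0.3 0 -0.6 0 0 0 70;-0.3 0 -0.6 0 0 0 70"

```text
clock: 17.35
position: [0.5443, -0.1634, 0.3088]
eef_rot: [0.998, -0.067, 0.003, 0.001]
wrist_force: [1.3, 0.3, -0.9]
width: 0.0703
```

```bash
python3 -c "
from h import *
for _ in range(3):c=cap('wrist','w8.png')
cv2.imwrite('pics/s8.png',cv2.resize(cap('scene')['im'][130:260,130:300],None,fx=4,fy=4,interpolation=cv2.INTER_CUBIC)[:,:,::-1])
goal(.6415,-.027,.2,-.135)"
```

```text
t=17.55 shift [ 0.2576 -0.4929  0.3453] turn [-0.0001  0.0004  0.0006] pos [ 0.5454 -0.1633  0.3037] F [-0.3  0.8  0.1] w 70.0
```

View pics/w8.png

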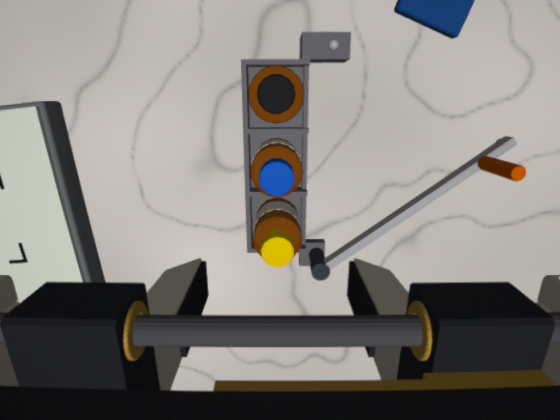

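View pics/s8.png

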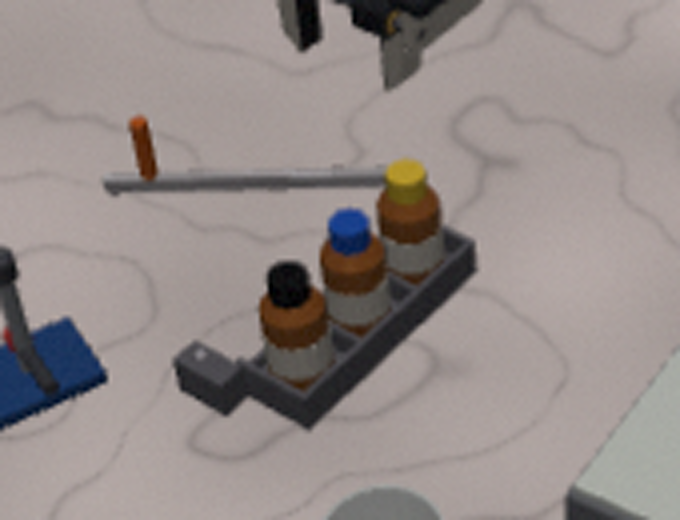

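All three bottles stand in the bays, with no tilt visible in either view. The keeper post's top is at wrist pixel (518,173).

Run:
```python
from h import *
print(ctrl.read_state()["joints"].round(3))
c=cap("wrist");im=c["im"]
b=blobs(im,(3,150,100),(18,255,255),40,(470,150,540,190));print(b)
p=plane(c,(518,173),.112)[0];print("top",p)
s=cap("scene");d=cap("side")
h=np.array([.567+.0015,-.165]);yaw=-.134;ex=np.array([np.cos(yaw),np.sin(yaw)]);ey=np.array([-ex[1],ex[0]])
H=h-.112*ex-.047*ey;print("hinge",H)
for q in (p[:2],np.array([.544,-.3695])):
    v=q-H;print(np.linalg.norm(v),"bar yaw",np.arctan2(v[1],v[0]),"keeper",yaw-np.arctan2(v[1],v[0]))
for a in (.93,.7,.45,.2,.07,0):
    y=yaw-a;e=np.array([np.cos(y),np.sin(y)]);n=np.array([-e[1],e[0]]);P=H+.195*e;T=P-n*.026;print(a,"post",P.round(3),"TCP touch",T.round(4),"yaw",round(y,3))
```

```text
[ 0.413  0.357 -0.291  1.676  0.111  1.127 -1.612]
[(184, [519.6, 172.8], [512, 165, 16, 16])]
top [ 0.5476442  -0.36343534  0.112     ]
hinge [ 0.45122486 -0.19661554]
0.19267987540710088 bar yaw -1.0467216693306185 keeper 0.9127216693306185
0.19620464567520773 bar yaw -1.0782752395505553 keeper 0.9442752395505553
0.93 post [ 0.546 -0.367] TCP touch [ 0.5231 -0.3797] yaw -1.064
0.7 post [ 0.582 -0.341] TCP touch [ 0.563  -0.3585] yaw -0.834
0.45 post [ 0.614 -0.304] TCP touch [ 0.5996 -0.3258] yaw -0.584
0.2 post [ 0.635 -0.261] TCP touch [ 0.6269 -0.2851] yaw -0.334
0.07 post [ 0.642 -0.236] TCP touch [ 0.6369 -0.2616] yaw -0.204
0 post [ 0.644 -0.223] TCP touch [ 0.641  -0.2484] yaw -0.134
```

```bash
python3 -c "
from h import *
goal(.494,-.396,.25,-1.06)"
```

```text
t=17.70 shift [-0.0666  0.7918  0.1775] turn [2.00e-04 7.00e-04 2.95e-01] pos [ 0.5454 -0.1632  0.3033] F [0.1 0.3 0.8] w 70.0
```

move_arm --targets "-0.067 0.79 0.17 0 0 0.295 0;-0.067 0.79 0.17 0 0 0.295 0;-0.067 0.79 0.17 0 0 0.295 0;-0.067 0.79 0.17 0 0 0.295 0;-0.067 0.79 0.17 0 0 0.295 0"

```text
clock: 18.32
position: [0.4906, -0.401, 0.2512]
eef_rot: [0.859, -0.511, -0.002, 0.002]
wrist_force: [-0.0, 0.9, 0.6]
width: 0.0247
```

```bash
python3 -c "
from h import *
goal(.494,-.396,.145,-1.06);print(ctrl.read_state()['joints'].round(2))
cap('wrist','w9.png')"
```

```text
t=18.32 shift [-0.0087 -0.0196  0.3538] turn [ 0.0014  0.0004 -0.0044] pos [ 0.4906 -0.401   0.2512] F [-0.   0.9  0.6] w 24.7
[ 0.6   0.48 -0.    1.6   0.01  1.06 -2.05]
```

View pics/w9.png

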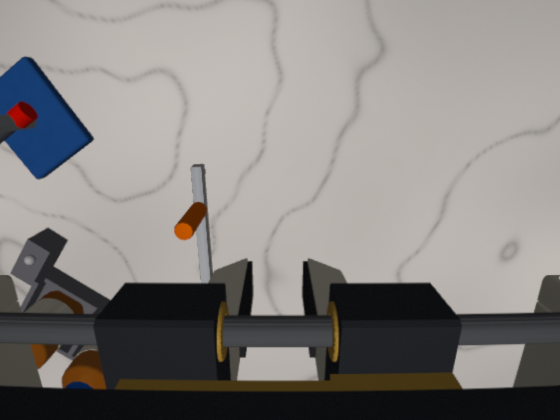

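The post's top is at (184,230) with the bar behind it; the fingers are just outboard. I'll measure the post in tool axes.

```bash
python3 -c "
from h import *
c=cap('wrist');p=plane(c,(184,230),.112)[0];s=ctrl.read_state()
print(p, R.from_quat(s['eef_rot']).inv().apply(p-s['position']))"
```

```text
[ 0.54872568 -0.3653196   0.112     ] [ 4.76294846e-05 -6.34208686e-02  1.40139630e-01]
```

move_arm --targets "0 0 0.35 0 0 0 0;0 0 0.35 0 0 0 0;0 0 0.35 0 0 0 0;0 0 0.35 0 0 0 0;0 0 0.35 0 0 0 0"

```text
clock: 19.05
position: [0.495, -0.3961, 0.1511]
eef_rot: [0.863, -0.505, 0.002, 0.0]
wrist_force: [-0.1, 0.7, -0.3]
width: 0.0002
```

```bash
python3 -c "
from h import *
goal(.563,-.3585,.145,-.834)"
```

```text
t=19.05 shift [ 0.0016 -0.2589  0.0207] turn [-0.0004 -0.0011 -0.0716] pos [ 0.495  -0.3961  0.1511] F [-0.1  0.7 -0.3] w 0.2
```

move_arm --targets "0.002 -0.06 0.02 0 0 -0.014 0;0.002 -0.11 0.02 0 0 -0.028 0;0.002 -0.16 0.02 0 0 -0.043 0;0.002 -0.21 0.02 0 0 -0.057 0;0.002 -0.26 0.02 0 0 -0.071 0"

```text
clock: 19.68
position: [0.5631, -0.3572, 0.1428]
eef_rot: [0.914, -0.405, -0.0, -0.0]
wrist_force: [-1.0, -0.6, 0.4]
width: 0.0006
```

```bash
python3 -c "
from h import *
goal(.5996,-.3258,.145,-.584);goal(.614,-.308,.145,-.46);cap('wrist','w10.png')"
```

```text
t=19.68 shift [ 0.0041 -0.1605 -0.0074] turn [-0.      0.     -0.0795] pos [ 0.5631 -0.3572  0.1428] F [-1.  -0.6  0.4] w 0.6
t=19.68 shift [-0.0075 -0.2359 -0.0074] turn [-0.     0.    -0.119] pos [ 0.5631 -0.3572  0.1428] F [-1.  -0.6  0.4] w 0.6
```

View pics/w10.png

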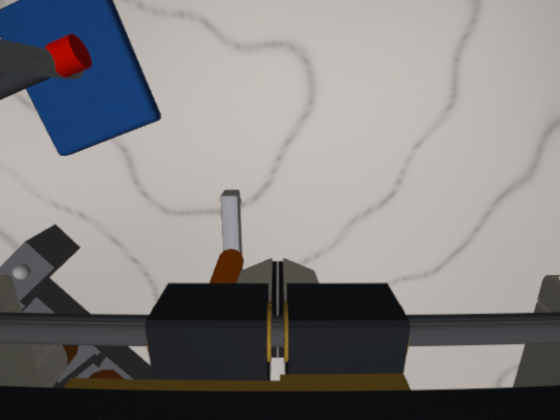

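The post sits against the finger's left side at (230,265), so the push is working.

move_arm --targets "0.001 -0.05 -0.006 0 0 -0.024 0;0.001 -0.1 -0.006 0 0 -0.048 0;0 -0.145 -0.006 0 0 -0.072 0;-0.003 -0.19 -0.006 0 0 -0.096 0;-0.007 -0.236 -0.006 0 0 -0.119 0"

```text
clock: 20.35
position: [0.6135, -0.3088, 0.1445]
eef_rot: [0.974, -0.228, -0.0, 0.0]
wrist_force: [0.6, -0.1, -0.1]
width: 0.0002
```

```bash
python3 -c "
from h import *
goal(.6269,-.2851,.145,-.334);goal(.635,-.267,.145,-.235);cap('wrist','w11.png')"
```

```text
t=20.35 shift [ 0.0048 -0.0905 -0.0017] turn [ 0.0001  0.0001 -0.0403] pos [ 0.6135 -0.3088  0.1445] F [ 0.6 -0.1 -0.1] w 0.2
t=20.35 shift [ 0.0022 -0.1566 -0.0017] turn [ 0.0001  0.0001 -0.0718] pos [ 0.6135 -0.3088  0.1445] F [ 0.6 -0.1 -0.1] w 0.2
```

View pics/w11.png

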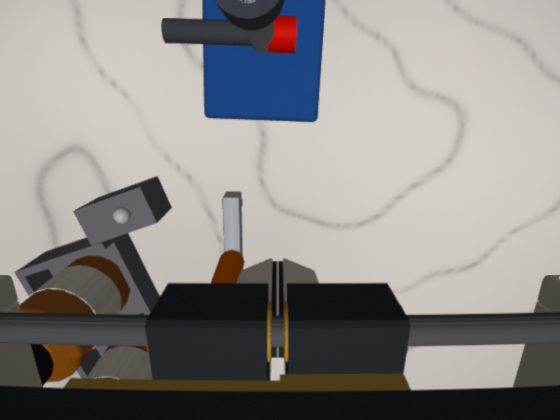

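move_arm --targets "0.001 -0.03 0 0 0 -0.015 0;0.002 -0.065 0 0 0 -0.03 0;0.003 -0.1 0 0 0 -0.045 0;0.003 -0.13 0 0 0 -0.06 0;0.002 -0.157 0 0 0 -0.072 0"

```text
clock: 21.02
position: [0.6351, -0.2664, 0.1446]
eef_rot: [0.993, -0.117, -0.0, -0.0]
wrist_force: [0.2, -1.1, -0.4]
width: 0.0002
```

```bash
python3 -c "
from h import *
goal(.641,-.2484,.145,-.134);goal(.641,-.244,.145,-.134)"
```

```text
t=21.02 shift [ 0.0051 -0.0629 -0.0013] turn [-0.      0.     -0.0319] pos [ 0.6351 -0.2664  0.1446] F [ 0.2 -1.1 -0.4] w 0.2
t=21.02 shift [ 0.0017 -0.0772 -0.0013] turn [-0.      0.     -0.0319] pos [ 0.6351 -0.2664  0.1446] F [ 0.2 -1.1 -0.4] w 0.2
```

move_arm --targets "0.002 -0.015 0 0 0 -0.01 0;0.003 -0.03 0 0 0 -0.02 0;0.004 -0.045 0 0 0 -0.032 0;0.004 -0.055 0 0 0 -0.032 0;0.004 -0.063 0 0 0 -0.032 0"

```text
clock: 21.65
position: [0.6405, -0.2486, 0.1446]
eef_rot: [0.998, -0.068, -0.0, -0.0]
wrist_force: [-0.3, 1.1, 0.3]
width: 0.0004
```

```bash
python3 -c "
from h import *
goal(.641,-.244,.145,-.134);cap('wrist','w12.png')"
```

```text
t=21.65 shift [-0.0006 -0.0153 -0.0013] turn [-0.0002  0.     -0.0009] pos [ 0.6405 -0.2486  0.1446] F [-0.3  1.1  0.3] w 0.4
```

View pics/w12.png

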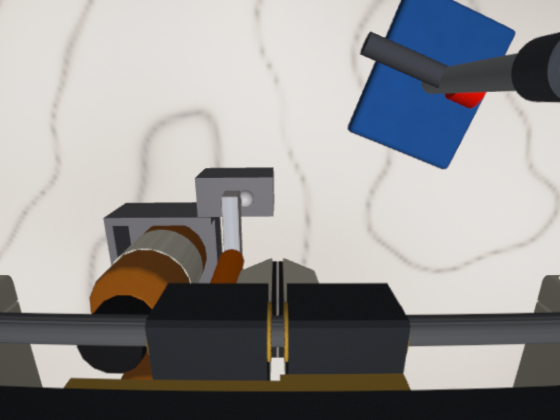

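The bar's tip at (232,205) is reaching the catch ball at (245,200). I'll push on slowly and watch the force.

move_arm --targets "0 -0.004 0 0 0 0 0;0 -0.008 0 0 0 0 0;0 -0.012 0 0 0 0 0;0 -0.016 0 0 0 0 0;0 -0.02 0 0 0 0 0"

```text
clock: 22.32
position: [0.6407, -0.2464, 0.1447]
eef_rot: [0.998, -0.069, 0.0, 0.002]
wrist_force: [-1.4, -10.9, 0.3]
width: 0.0005
```

move_arm --targets "0 -0.004 0 0 0 0 0;0 -0.008 0 0 0 0 0;0 -0.012 0 0 0 0 0;0 -0.016 0 0 0 0 0;0 -0.02 0 0 0 0 0"

```text
clock: 22.95
position: [0.6407, -0.2456, 0.1448]
eef_rot: [0.997, -0.071, 0.0, 0.005]
wrist_force: [-0.9, -23.3, -2.3]
width: 0.0005
```

```bash
python3 -c "
from h import *
goal(.641,-.244,.145,-.134);cap('wrist','w13.png')"
```

```text
t=22.95 shift [ 0.0003 -0.0054 -0.0006] turn [ 0.0031 -0.0003 -0.0029] pos [ 0.6407 -0.2456  0.1448] F [ -0.9 -23.3  -2.3] w 0.5
```

View pics/w13.png

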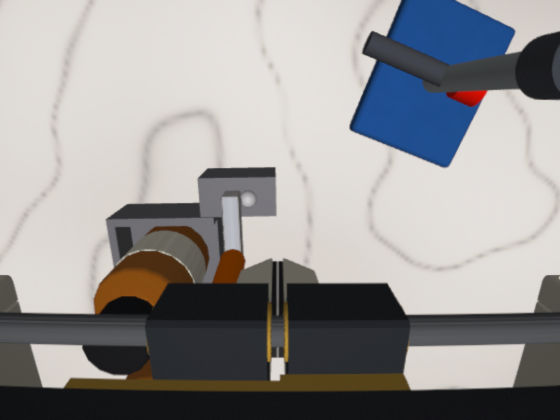

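The force rose to 23 N with almost no travel, well beyond the 5 N catch, so the bar is at its stop. Back off and check.

move_arm --targets "0 0.03 0 0 0 0 0;0 0.1 0 0 0 0 0;0 0.15 0 0 0 0 0;0 0.15 -0.2 0 0 0 0;-0.1 0.15 -0.5 0 0 0 0"

```text
clock: 23.62
position: [0.6166, -0.2794, 0.2645]
eef_rot: [0.998, -0.068, -0.0, -0.001]
wrist_force: [1.6, -0.1, 0.6]
width: 0.0001
```

```bash
python3 -c "
from h import *
for _ in range(3):c=cap('wrist','w14.png')
goal(.60,.10,.36,-.134)
cv2.imwrite('pics/s14.png',cv2.resize(cap('scene')['im'][150:260,150:300],None,fx=5,fy=5,interpolation=cv2.INTER_CUBIC)[:,:,::-1])"
```

```text
t=23.77 shift [-0.2286 -1.2464 -0.3093] turn [ 0.0005 -0.0022 -0.001 ] pos [ 0.6174 -0.28    0.2682] F [-0.2 -0.5 -0.5] w 0.2
```

View pics/w14.png

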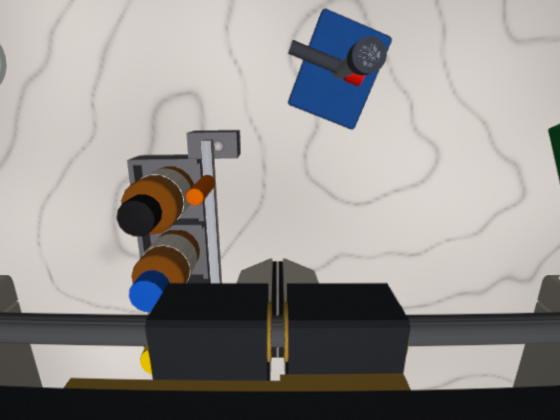

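View pics/s14.png

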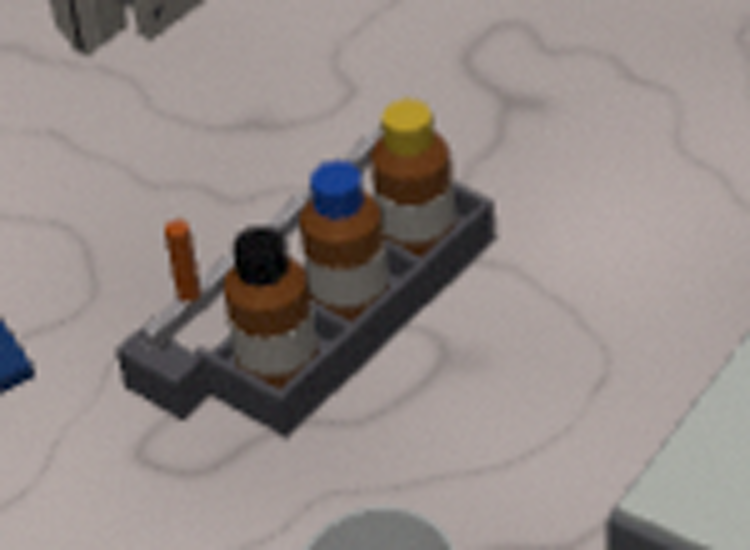

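The bar lies along the rack. Its tip is at (208,142), on the rack side of the catch ball at (218,146). Check the angle, then head for the light box.

Run:
```python
from h import *
c=cap("wrist");g=c["im"]
P=plane(c,[(202,141),(207,230),(214,141),(218,230)],.057)[:,:2]
for a,b in((1,0),(3,2)):
    v=P[a-1+0]-P[a] if 0 else P[b]-P[a]; print(np.arctan2(v[1],v[0]),"vs rack -0.134")
H=np.array([.4512,-.1966])
for p in [(P[0]+P[2])/2,plane(c,(196,196),.112)[0,:2]]:
    v=p-H;print(np.arctan2(v[1],v[0]),np.linalg.norm(v))
cv2.imwrite("pics/w15.png",cv2.resize(g[100:300,120:260],None,fx=3,fy=3,interpolation=cv2.INTER_CUBIC)[:,:,::-1])
```

```text
-0.14382110565957676 vs rack -0.134
-0.1451895063915979 vs rack -0.134
-0.1424953282377053 0.22811265509765888
-0.14191258088836128 0.19506068486311645
```

View pics/w15.png

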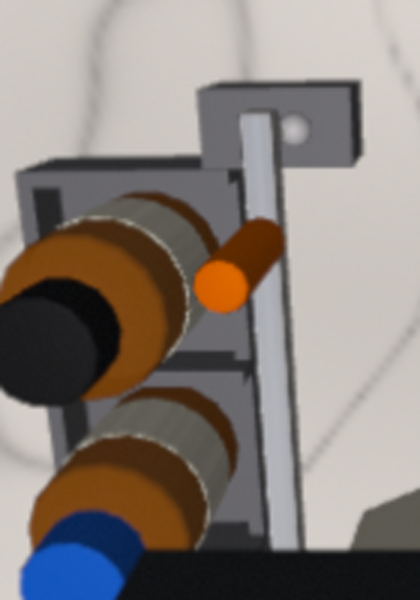

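```bash
python3 -c "
from h import *
goal(.46,.2,.40,-.134)"
```

```text
t=23.88 shift [-0.7334 -1.5119 -0.454 ] turn [ 0.     -0.     -0.0009] pos [ 0.6162 -0.2793  0.2638] F [ 0.5  0.3 -0.8] w 0.7
```

move_arm --targets "-0.37 -0.75 -0.44 0 0 0 0;-0.37 -0.75 -0.44 0 0 0 0;-0.37 -0.75 -0.44 0 0 0 0;-0.37 -0.75 -0.44 0 0 0 0;-0.37 -0.75 -0.44 0 0 0 0"

```text
clock: 24.5
position: [0.5363, -0.0377, 0.3961]
eef_rot: [0.998, -0.066, -0.0, -0.0]
wrist_force: [-0.7, 0.1, 0.6]
width: -0.0
```

```bash
python3 -c "
from h import *
goal(.46,.2,.40,-.134)"
```

```text
t=24.50 shift [-0.3568 -0.7517 -0.0119] turn [-0.0003  0.0003  0.0004] pos [ 0.5363 -0.0377  0.3961] F [-0.7  0.1  0.6] w -0.0
```

move_arm --targets "-0.357 -0.752 0 0 0 0 0;-0.357 -0.752 0 0 0 0 0;-0.357 -0.752 0 0 0 0 0;-0.357 -0.752 0 0 0 0 0;-0.357 -0.752 0 0 0 0 0"

```text
clock: 25.12
position: [0.4591, 0.2022, 0.3947]
eef_rot: [0.998, -0.063, -0.002, -0.001]
wrist_force: [1.1, -1.2, -0.2]
width: 0.0004
```

```bash
python3 -c "
from h import *
for _ in range(4): c=cap('wrist','w16.png')
goal(.46,.2,.40,-.134)"
```

```text
t=25.32 shift [-0.0093 -0.0132 -0.0171] turn [ 0.0004  0.0005 -0.0013] pos [0.4622 0.1957 0.3949] F [ 0.9 -0.1 -0.1] w 0.3
```

View pics/w16.png

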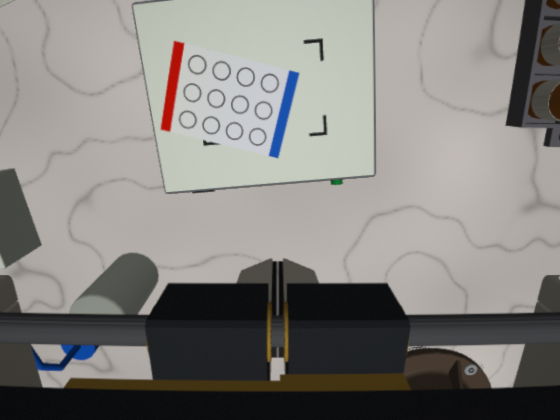

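The tile is at about (230,97), turned and shifted toward its red end. The right-hand brackets are at (321,41) and (326,134), and part of the lower-left one shows at (205,143).

Run:
```python
from h import *
c=cap("wrist");cv2.imwrite("pics/w17.png",cv2.resize(c["im"][0:200,130:380],None,fx=3.2,fy=3,interpolation=cv2.INTER_CUBIC)[:,:,::-1])
```

```text
(no output)
```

View pics/w17.png

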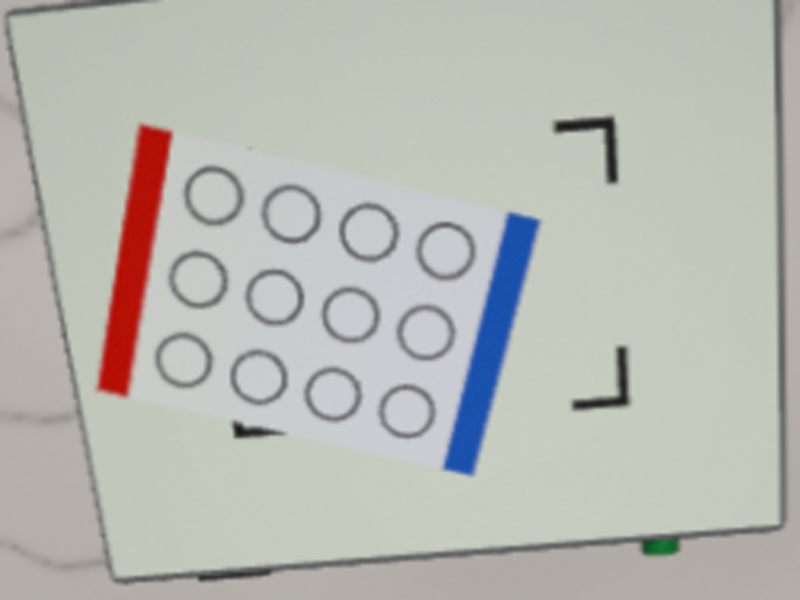

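```bash
cat >> h.py <<'E'
def tile(c):
    im=c["im"];hsv=cv2.cvtColor(cv2.GaussianBlur(im,(3,3),0),cv2.COLOR_RGB2HSV);out={}
    for n,m in dict(red=cv2.inRange(hsv,(0,150,60),(9,255,255))|cv2.inRange(hsv,(170,150,60),(180,255,255)),blue=cv2.inRange(hsv,(105,150,60),(130,255,255))).items():
        k,l,st,ce=cv2.connectedComponentsWithStats(m)
        best=None
        for i in range(1,k):
            if st[i,4]<150: continue
            cn=max(cv2.findContours((l==i).astype(np.uint8),cv2.RETR_EXTERNAL,cv2.CHAIN_APPROX_NONE)[0],key=cv2.contourArea)
            r=cv2.minAreaRect(cn);P=plane(c,r[0],.058)[0]
            b=cv2.boxPoints(r);e=plane(c,b,.058);L=sorted([np.linalg.norm(e[0]-e[1]),np.linalg.norm(e[1]-e[2])])
            if abs(L[1]-.1)<.02 and (best is None or abs(L[1]-.1)<best[0]): best=(abs(L[1]-.1),P,L,e)
        out[n]=best
    if out["red"] is None or out["blue"] is None: print("tile not found",out);return None
    r,b=out["red"][1][:2],out["blue"][1][:2];v=r-b
    # angle from long edges of strips too
    angs=[]
    for n in out:
        e=out[n][3][:,:2]; q=e[1]-e[0] if np.linalg.norm(e[1]-e[0])>np.linalg.norm(e[2]-e[1]) else e[2]-e[1]
        a=np.arctan2(q[1],q[0]); a=(a-np.pi/2 +np.pi/2+np.pi/2)%np.pi-np.pi/2; angs.append(a)
    return (r+b)/2,np.arctan2(-v[0],v[1]),np.linalg.norm(v),angs,out["red"][2],out["blue"][2]
E
python3 - <<'E'
from h import *
c=cap("wrist")
f=lambda u,v:(130+u/3.2,v/3)
A,B,C=plane(c,[f(614,120),f(628,403),f(236,437)],.04)[:,:2]
print(A,B,C,"AB",np.linalg.norm(A-B),"BC",np.linalg.norm(B-C))
ax=np.arctan2(*(A-B)[::-1]);ay=np.arctan2(*(C-B)[::-1])-np.pi/2
print("yaw x",ax,"yaw y",ay,"mark",(A+C)/2)
E1,E2,E3=plane(c,[f(782,525),f(115,580),f(778,0)],.04)[:,:2]
print("box",E1,E2,np.linalg.norm(E1-E2),np.arctan2(*(E2-E1)[::-1])-np.pi/2,np.arctan2(*(E3-E1)[::-1]))
T=plane(c,[f(140,126),f(97,391),f(540,217),f(474,474)],.058)[:,:2]
print("tile corners ctr",T.mean(0),"lens",[np.linalg.norm(T[i]-T[j]) for i,j in((0,1),(2,3),(0,2),(1,3))])
print(tile(c))
E
```

```text
[0.60515086 0.12388891] [0.49772555 0.12979008] [0.50528433 0.28243345] AB 0.10758726583599029 BC 0.15283041676684686
yaw x -0.05487754830116381 yaw y -0.049478818336617936 mark [0.5552176  0.20316118]
box [0.43842384 0.07361873] [0.45205217 0.34371278] 0.2704376674395012 -0.050414943668676715 -0.05745002811300963
tile corners ctr [0.55218065 0.24088206] lens [np.float64(0.0992212191513016), np.float64(0.09989342237512921), np.float64(0.14291606255427938), np.float64(0.14363635703818714)]
(array([0.55379391, 0.24100415]), np.float64(-0.3781640161165464), np.float64(0.13185605401783973), [np.float64(-0.3878805115968007), np.float64(-0.38270741079086257)], [np.float64(0.010410432957539134), np.float64(0.09847603402170198)], [np.float64(0.009806015679291692), np.float64(0.0975125829423181)])
```

The bracket rectangle measures 107.6 × 152.8 mm, centred at (0.5552, 0.2032) with yaw −0.053. The tile is at (0.553, 0.241) with yaw −0.38. First I'll turn the tool so its x runs along the mark's y, on the red side of the tile.

```bash
python3 -c "
from h import *
goal(.518,.375,.25,1.518)"
```

```text
t=25.43 shift [ 0.1015 -0.6184  0.4837] turn [-0.000e+00  4.000e-04 -5.275e-01] pos [0.4623 0.1956 0.3953] F [ 0.7 -0.2  0.6] w 0.6
```

move_arm --targets "0.1 -0.618 0 0 0 -0.527 0;0.1 -0.618 0 0 0 -0.527 0;0.1 -0.618 0 0 0 -0.527 0;0.1 -0.618 0 0 0 -0.527 0;0.1 -0.618 0 0 0 -0.527 0"

```text
clock: 26.05
position: [0.5173, 0.3766, 0.3948]
eef_rot: [0.92, 0.393, -0.001, 0.0]
wrist_force: [1.3, -0.5, 0.6]
width: 0.0003
```

```bash
python3 -c "
from h import *
goal(.518,.375,.25,1.518);print(ctrl.read_state()['joints'].round(2))"
```

```text
t=26.05 shift [-0.0016  0.0055  0.4826] turn [-0.0003  0.0004 -0.2264] pos [0.5173 0.3766 0.3948] F [ 1.3 -0.5  0.6] w 0.3
[-0.27  0.5  -0.72  1.32  0.32  1.44 -1.74]
```

move_arm --targets "0 0 0 0 0 -0.226 0;0 0 0 0 0 -0.226 0;0 0 0.2 0 0 -0.226 0;0 0 0.45 0 0 -0.226 0;0 0 0.45 0 0 -0.226 0"

```text
clock: 26.68
position: [0.5165, 0.3735, 0.2566]
eef_rot: [0.729, 0.685, -0.004, 0.0]
wrist_force: [0.8, -0.5, 0.8]
width: 0.0003
```

```bash
python3 -c "
from h import *
goal(.518,.365,.112,1.518);print(ctrl.read_state()['joints'].round(2));cap('wrist','w18.png')
c=cap('scene');cv2.imwrite('pics/s18.png',cv2.resize(c['im'][130:330,230:500],None,fx=2.9,fy=2.9)[:,:,::-1])"
```

```text
t=26.68 shift [-0.0254  0.0091  0.482 ] turn [-0.0016  0.0017 -0.0031] pos [0.5165 0.3735 0.2566] F [ 0.8 -0.5  0.8] w 0.3
[-0.19  0.63 -0.84  1.53  0.49  1.21 -1.17]
```

View pics/s18.png

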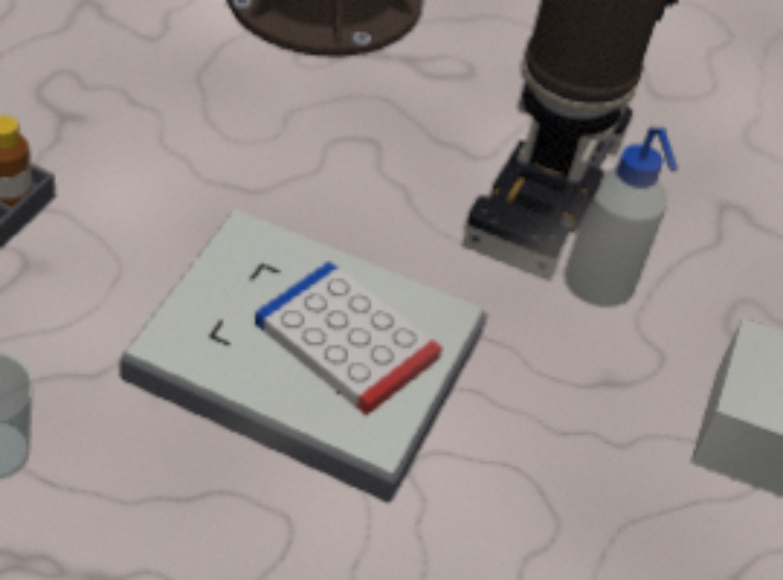

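The gripper hangs between the wash bottle and the tile with about 6 cm spare. The red end faces it, at (400,375) in the zoom. Lower.

move_arm --targets "-0.02 0.007 0.15 0 0 0 0;-0.02 0.007 0.3 0 0 0 0;-0.02 0.007 0.45 0 0 0 0;-0.02 0.007 0.478 0 0 0 0;-0.02 0.007 0.478 0 0 0 0"

```text
clock: 27.4
position: [0.5193, 0.3717, 0.1198]
eef_rot: [0.728, 0.685, 0.001, 0.0]
wrist_force: [-0.7, 0.5, 1.0]
width: 0.0004
```

```bash
python3 -c "
from h import *
goal(.518,.300,.112,1.518)"
```

```text
t=27.40 shift [-0.2388  0.0102  0.0255] turn [ 0.0006 -0.0006 -0.0027] pos [0.5193 0.3717 0.1198] F [-0.7  0.5  1. ] w 0.4
```

move_arm --targets "-0.05 0 0.026 0 0 -0.0025 0;-0.08 0.001 0.026 0 0 -0.0025 0;-0.11 0.001 0.026 0 0 -0.0025 0;-0.14 0.002 0.026 0 0 -0.0025 0;-0.17 0.002 0.026 0 0 -0.0025 0"

```text
clock: 28.02
position: [0.5156, 0.3213, 0.1109]
eef_rot: [0.725, 0.689, 0.002, -0.001]
wrist_force: [-1.3, 5.0, 2.5]
width: 0.0008
```

```bash
python3 -c "
from h import *
goal(.518,.300,.112,1.518)
c=cap('scene');cv2.imwrite('pics/s19.png',cv2.resize(c['im'][170:320,250:430],None,fx=4,fy=4)[:,:,::-1]);print(tile(c))
c=cap('side');print(tile(c))"
```

```text
t=28.02 shift [-0.0706  0.0117 -0.0039] turn [ 0.0002 -0.0013  0.0007] pos [0.5156 0.3213 0.1109] F [-1.3  5.   2.5] w 0.8
tile not found {'red': None, 'blue': (np.float64(0.001296516349708246), array([0.42675394, 0.69654132, 0.058     ]), [np.float64(0.04483677257689847), np.float64(0.10129651634970825)], array([[0.44844207, 0.64397291, 0.058     ],
       [0.40376826, 0.64779217, 0.058     ],
       [0.40509866, 0.74907995, 0.058     ],
       [0.44873015, 0.74324607, 0.058     ]]))}
None
tile not found {'red': None, 'blue': None}
None
```

View pics/s19.png

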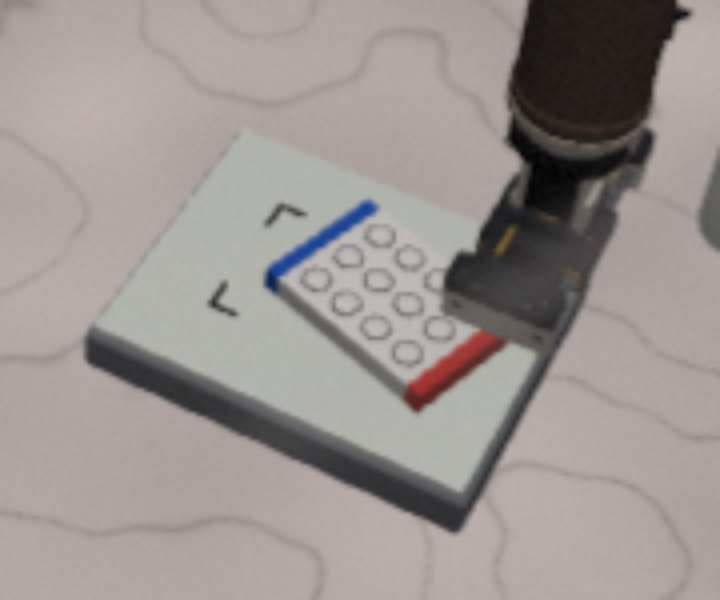

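The fingers bear on the red end's left corner, and the tile is starting to square up. Continue.

move_arm --targets "-0.02 0.002 -0.003 0 0 0 0;-0.04 0.004 -0.003 0 0 0 0;-0.06 0.006 -0.003 0 0 0 0;-0.08 0.008 -0.003 0 0 0 0;-0.1 0.01 -0.003 0 0 0 0"

```text
clock: 28.75
position: [0.5171, 0.2907, 0.1112]
eef_rot: [0.725, 0.689, 0.001, -0.001]
wrist_force: [-2.6, 5.5, 3.6]
width: 0.0002
```

```bash
python3 -c "
from h import *
goal(.518,.300,.112,1.518)
c=cap('scene');cv2.imwrite('pics/s20.png',cv2.resize(c['im'][170:320,250:430],None,fx=4,fy=4)[:,:,::-1])"
```

```text
t=28.75 shift [ 0.0311  0.0015 -0.0027] turn [ 0.0001 -0.0007  0.0006] pos [0.5171 0.2907 0.1112] F [-2.6  5.5  3.6] w 0.2
```

View pics/s20.png

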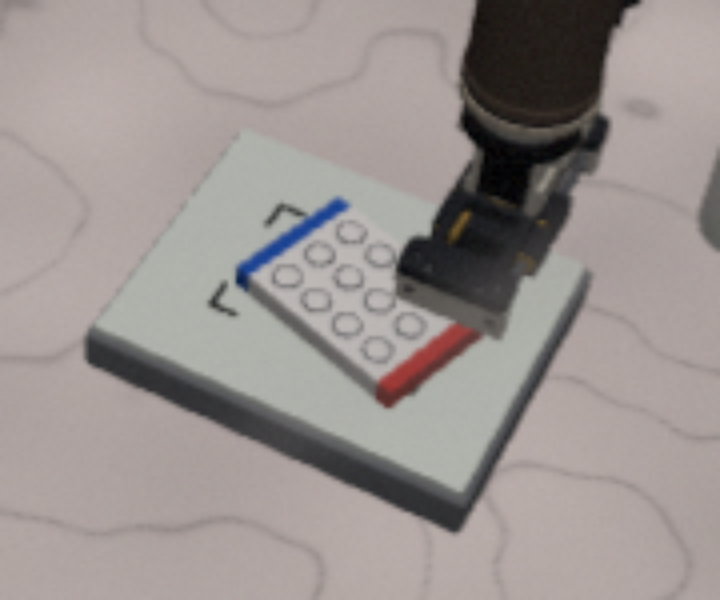

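move_arm --targets "0.03 0 0 0 0 0 0;0.1 0 0 0 0 0 0;0.1 0 -0.2 0 0 0 0;0.1 0 -0.4 0 0 0 0;-0.1 0.06 -0.6 0 0 0 0"

```text
clock: 29.42
position: [0.5284, 0.2804, 0.277]
eef_rot: [0.723, 0.691, 0.002, -0.001]
wrist_force: [1.0, -0.8, -0.3]
width: 0.0004
```

```bash
python3 -c "
from h import *
goal(.555,.06,.36,1.518)"
```

```text
t=29.43 shift [-0.7288  0.122  -0.2797] turn [ 0.0004 -0.0015  0.0025] pos [0.5284 0.2804 0.277 ] F [ 1.  -0.8 -0.3] w 0.4
```

move_arm --targets "-0.729 0.11 -0.26 0 0 0.002 62;-0.729 0.11 -0.26 0 0 0.002 62;-0.729 0.11 -0.26 0 0 0.002 62;-0.729 0.11 -0.26 0 0 0.002 62;-0.729 0.11 -0.26 0 0 0.002 62"

```text
clock: 30.05
position: [0.5528, 0.0519, 0.3526]
eef_rot: [0.73, 0.684, 0.0, 0.001]
wrist_force: [-0.3, 1.3, -0.8]
width: 0.0457
```

```bash
python3 -c "
from h import *
for _ in range(4): c=cap('wrist','w21.png')
goal(.555,.06,.36,1.518);print(tile(c))"
```

```text
t=30.25 shift [ 0.0096  0.0131 -0.0281] turn [-0.0002 -0.0002 -0.0009] pos [0.5509 0.0573 0.3516] F [ 0.3  0.  -0.3] w 60.4
tile not found {'red': None, 'blue': (np.float64(0.0026717657769784325), array([0.53597951, 0.15667764, 0.058     ]), [np.float64(0.010412039636957648), np.float64(0.09732823422302157)], array([[0.48873824, 0.16979691, 0.058     ],
       [0.49326698, 0.17917247, 0.058     ],
       [0.58386304, 0.14360368, 0.058     ],
       [0.57991657, 0.13376004, 0.058     ]]))}
None
```

View pics/w21.png

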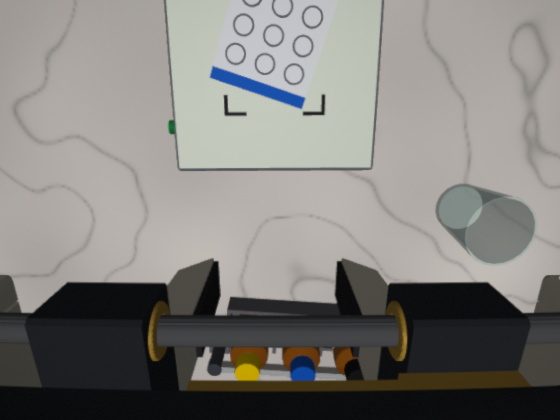

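The blue strip runs from (211,73) to (305,103), so the tile slid but kept its yaw of about −0.38: friction at the silicone corner cancelled the turn. I'll turn it by tapping its long sides near the ends, first the +x side near the red end.

```bash
python3 -c "
from h import *
goal(.685,.24,.20,1.518)"
```

```text
t=30.25 shift [0.6324 0.4126 0.5054] turn [-0.0002 -0.0002 -0.0009] pos [0.5509 0.0573 0.3516] F [ 0.3  0.  -0.3] w 60.4
```

move_arm --targets "0.632 0.412 0.05 0 0 0 0;0.632 0.412 0.15 0 0 0 0;0.632 0.412 0.25 0 0 0 0;0.632 0.412 0.45 0 0 0 0;0.632 0.412 0.45 0 0 0 0"

```text
clock: 30.88
position: [0.6842, 0.2415, 0.2128]
eef_rot: [0.726, 0.688, -0.002, -0.001]
wrist_force: [0.0, -0.3, 1.4]
width: 0.0165
```

```bash
python3 -c "
from h import *
goal(.675,.24,.112,1.518)"
```

```text
t=30.88 shift [-0.0066 -0.029   0.336 ] turn [-0.0012  0.0002 -0.0002] pos [0.6842 0.2415 0.2128] F [ 0.  -0.3  1.4] w 16.5
```

move_arm --targets "-0.004 0 0.336 0 0 0 0;-0.004 0 0.336 0 0 0 0;-0.004 0 0.336 0 0 0 0;-0.004 0 0.336 0 0 0 0;-0.004 -0.02 0.336 0 0 0 0"

```text
clock: 31.5
position: [0.6805, 0.2378, 0.1185]
eef_rot: [0.727, 0.686, 0.002, 0.001]
wrist_force: [0.1, 0.6, 0.0]
width: 0.0001
```

```bash
python3 -c "
from h import *
goal(.626,.24,.112,1.518)"
```

```text
t=31.50 shift [-0.0034 -0.1817  0.0212] turn [ 0.001  -0.0006 -0.0018] pos [0.6805 0.2378 0.1185] F [0.1 0.6 0. ] w 0.1
```

move_arm --targets "0 -0.05 0.018 0 0 0 0;0 -0.09 0.018 0 0 0 0;0 -0.12 0.018 0 0 0 0;0 -0.15 0.018 0 0 0 0;0 -0.182 0.018 0 0 0 0"

```text
clock: 32.12
position: [0.6259, 0.2404, 0.1117]
eef_rot: [0.728, 0.686, 0.002, 0.0]
wrist_force: [5.5, 0.8, 3.1]
width: 0.0004
```

```bash
python3 -c "
from h import *
goal(.626,.24,.112,1.518)
c=cap('scene');cv2.imwrite('pics/s22.png',cv2.resize(c['im'][170:320,250:430],None,fx=4,fy=4)[:,:,::-1])
cap('wrist','w22.png')"
```

```text
t=32.12 shift [-0.0013  0.0003 -0.0011] turn [ 0.0009 -0.0005 -0.002 ] pos [0.6259 0.2404 0.1117] F [5.5 0.8 3.1] w 0.4
```

View pics/s22.png

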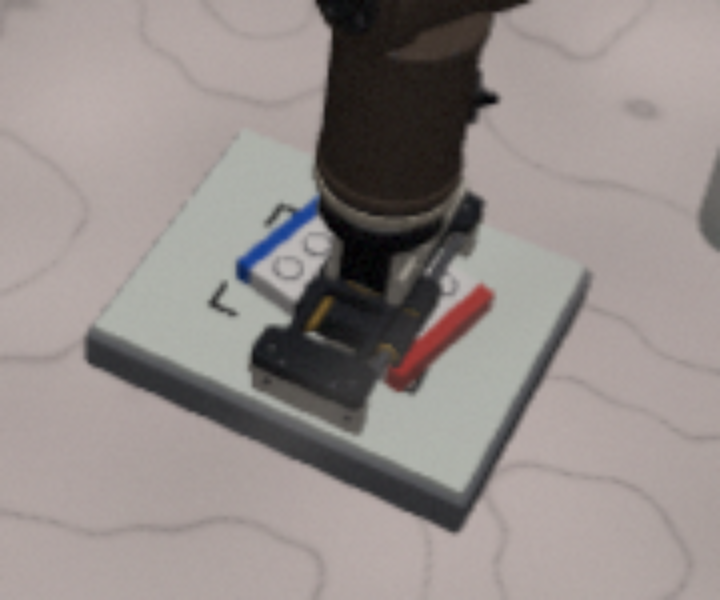

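View pics/w22.png

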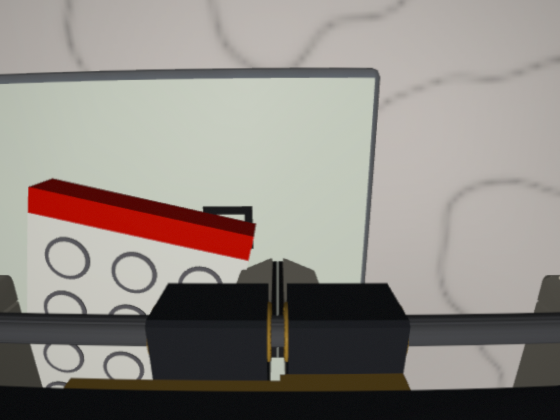

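The red strip runs from (30,200) to (250,245) beside the finger, and the far bracket corner shows at (250,208). I'll measure the tile's angle from that.

```bash
python3 -c "
from h import *
c=cap('wrist')
P=plane(c,[(30,212),(248,258)],.058)[:,:2];v=P[1]-P[0];print(P,np.linalg.norm(v),np.arctan2(v[1],v[0]))
P=plane(c,[(252,208)],.04);print(P)
"
```

```text
[[0.51912654 0.28624349]
 [0.61298124 0.25908812]] 0.09770424820397024 -0.28164310639189644
[[0.61502457 0.27693282 0.04      ]]
```

move_arm --targets "0 0.06 0 0 0 0 0;0 0.06 -0.15 0 0 0 0;-0.1 -0.2 -0.35 0 0 0.03 0;-0.18 -0.4 -0.35 0 0 0.03 0;-0.2 -0.6 -0.35 0 0 0.03 0"

```text
clock: 32.9
position: [0.4736, 0.1942, 0.2127]
eef_rot: [0.759, 0.651, -0.001, 0.0]
wrist_force: [0.8, 0.5, 0.9]
width: 0.0005
```

```bash
python3 -c "
from h import *
goal(.435,.1785,.112,1.42)"
```

```text
t=32.90 shift [-0.0711 -0.1191  0.3357] turn [-0.0001  0.0004 -0.001 ] pos [0.4736 0.1942 0.2127] F [0.8 0.5 0.9] w 0.5
```

move_arm --targets "-0.05 -0.11 0 0 0 0 0;-0.05 -0.11 0 0 0 0 0;-0.05 -0.11 0.1 0 0 0 0;-0.05 -0.11 0.2 0 0 0 0;-0.05 -0.11 0.2 0 0 0 0"

```text
clock: 33.52
position: [0.44, 0.1849, 0.1507]
eef_rot: [0.759, 0.651, -0.002, -0.001]
wrist_force: [-0.0, -0.1, 0.5]
width: 0.0005
```

```bash
python3 -c "
from h import *
goal(.445,.1785,.112,1.42)"
```

```text
t=33.52 shift [-0.0184  0.0204  0.129 ] turn [-0.0013  0.0007 -0.0005] pos [0.44   0.1849 0.1507] F [-0.  -0.1  0.5] w 0.5
```

move_arm --targets "-0.018 0 0.126 0 0 0 0;-0.018 0 0.126 0 0 0 0;-0.018 0 0.126 0 0 0 0;-0.018 0 0.126 0 0 0 0;-0.018 0.01 0.126 0 0 0 0"

```text
clock: 34.15
position: [0.4431, 0.1801, 0.1156]
eef_rot: [0.759, 0.651, 0.001, 0.0]
wrist_force: [0.0, 0.1, 0.3]
width: 0.0004
```

```bash
python3 -c "
from h import *
goal(.465,.1785,.112,1.42);goal(.489,.1645,.112,1.42);c=cap('wrist','w23.png')"
```

```text
t=34.15 shift [0.0059 0.0731 0.0121] turn [ 0.0004 -0.0002 -0.0005] pos [0.4431 0.1801 0.1156] F [0.  0.1 0.3] w 0.4
t=34.15 shift [-0.0281  0.1592  0.0122] turn [ 0.0004 -0.0002 -0.0005] pos [0.4431 0.1801 0.1156] F [0.  0.1 0.3] w 0.4
```

View pics/w23.png

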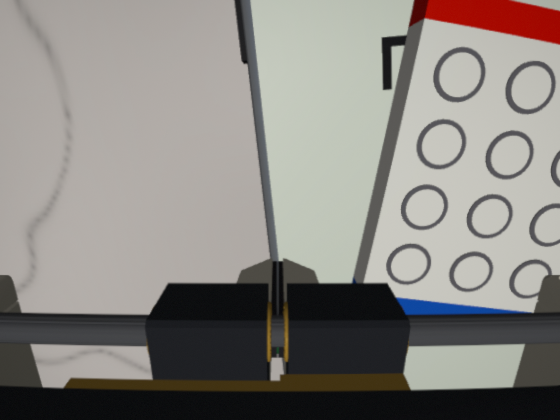

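The tile's −x side runs from (405,40) to (358,285), and the finger stands clear of it near the blue end. Push.

move_arm --targets "0.005 0.04 0.01 0 0 0 0;0.005 0.074 0.01 0 0 0 0;-0.006 0.105 0.01 0 0 0 0;-0.017 0.135 0.01 0 0 0 0;-0.028 0.16 0.01 0 0 0 0"

```text
clock: 34.83
position: [0.489, 0.1637, 0.1115]
eef_rot: [0.759, 0.651, -0.0, -0.0]
wrist_force: [-3.3, 0.0, 1.3]
width: 0.0006
```

```bash
python3 -c "
from h import *
goal(.489,.1645,.112,1.42);c=cap('wrist','w24.png')"
```

```text
t=34.83 shift [ 0.0026 -0.0005 -0.0015] turn [-0.0002  0.0001 -0.0005] pos [0.489  0.1637 0.1115] F [-3.3  0.   1.3] w 0.6
```

View pics/w24.png

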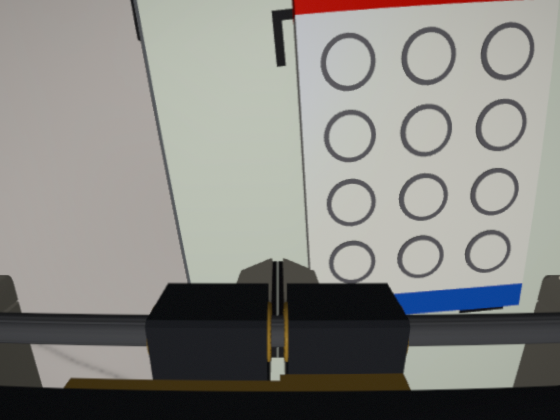

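```bash
python3 -c "
from h import *
c=cap('wrist')
for a,b in (((298,13),(470,4)),((400,293),(521,285))):
    P=plane(c,[a,b],.058)[:,:2];v=P[1]-P[0];print(P,np.arctan2(v[1],v[0]))
P=plane(c,[(298,13),(310,265)],.058)[:,:2];v=P[1]-P[0];print(np.arctan2(v[1],v[0])+np.pi/2)
print(plane(c,[(273,12)],.04))
"
```

```text
[[0.51555789 0.27631787]
 [0.57913189 0.27055501]] -0.09040088640031013
[[0.54670521 0.15386872]
 [0.6042564  0.14847819]] -0.09339237616053038
-0.08440553723532473
[[0.50695682 0.28192919 0.04      ]]
```

The tile is now at yaw about −0.09 (target −0.053) and centre about (0.560, 0.212). Next I'll tap the red end with both fingers spread, slightly past centre.

move_arm --targets "0 -0.08 0 0 0 0 0;0 -0.08 -0.2 0 0 0 50;0.2 0 -0.35 0 0 -0.031 50;0.4 0.1 -0.35 0 0 -0.031 50;0.6 0.14 -0.35 0 0 -0.031 50"

```text
clock: 35.55
position: [0.554, 0.321, 0.2174]
eef_rot: [0.728, 0.686, 0.001, 0.001]
wrist_force: [0.4, 0.9, 0.2]
width: 0.0361
```

```bash
python3 -c "
from h import *
goal(.563,.33,.112,1.518)"
```

```text
t=35.55 shift [0.0315 0.0271 0.3515] turn [ 0.0011 -0.0002 -0.0019] pos [0.554  0.321  0.2174] F [0.4 0.9 0.2] w 36.1
```

move_arm --targets "0 0.02 0 0 0 -0.002 50;0 0.02 0.15 0 0 -0.002 50;0 0.02 0.3 0 0 -0.002 50;0 0.02 0.345 0 0 -0.002 50;0 0.02 0.345 0 0 -0.002 50"

```text
clock: 36.17
position: [0.5572, 0.3198, 0.1128]
eef_rot: [0.724, 0.69, -0.0, -0.0]
wrist_force: [-0.7, -0.9, 0.6]
width: 0.0499
```

```bash
python3 -c "
from h import *
goal(.562,.2786,.112,1.518)"
```

```text
t=36.17 shift [-0.1364  0.0229  0.0027] turn [-0.0002  0.0002  0.0012] pos [0.5572 0.3198 0.1128] F [-0.7 -0.9  0.6] w 49.9
```

move_arm --targets "-0.03 0.015 0.002 0 0 0.001 50;-0.06 0.018 0.002 0 0 0.001 50;-0.09 0.02 0.002 0 0 0.001 50;-0.115 0.02 0.002 0 0 0.001 50;-0.137 0.02 0.002 0 0 0.001 50"

```text
clock: 36.8
position: [0.5613, 0.28, 0.1132]
eef_rot: [0.725, 0.689, 0.002, -0.001]
wrist_force: [1.2, 5.5, 4.3]
width: 0.0503
```

```bash
python3 -c "
from h import *
goal(.562,.2786,.112,1.518);c=cap('wrist','w25.png')"
```

```text
t=36.80 shift [-0.0044  0.0026  0.0041] turn [ 0.0005 -0.001   0.0005] pos [0.5613 0.28   0.1132] F [1.2 5.5 4.3] w 50.3
```

View pics/w25.png

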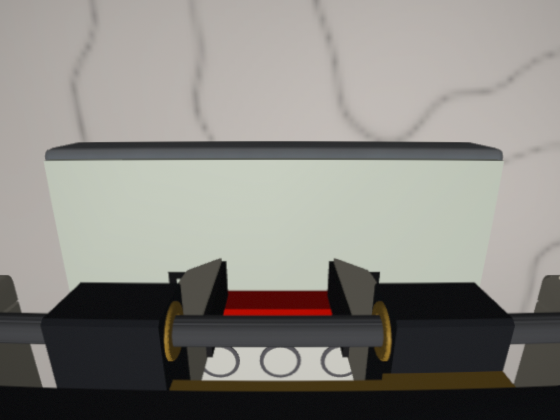

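Both fingers are flat on the red end, with bracket corners symmetric at (178,275) and (372,275). Retreat and look from the blue side.

move_arm --targets "0.04 0 0 0 0 0 50;0.08 0 -0.1 0 0 0 50;0.08 0 -0.3 0 0 0 50;-0.1 0 -0.5 0 0 0 50;-0.3 0 -0.7 0 0 0 50"

```text
clock: 37.48
position: [0.5573, 0.2172, 0.2944]
eef_rot: [0.725, 0.689, -0.001, 0.0]
wrist_force: [1.6, -1.1, 0.9]
width: 0.0502
```

```bash
python3 -c "
from h import *
goal(.555,.04,.42,1.518)"
```

```text
t=37.48 shift [-0.5905  0.0215 -0.4182] turn [-0.0002  0.0002  0.0009] pos [0.5573 0.2172 0.2944] F [ 1.6 -1.1  0.9] w 50.2
```

move_arm --targets "-0.58 0.02 -0.41 0 0 0 50;-0.58 0.02 -0.41 0 0 0 50;-0.58 0.02 -0.41 0 0 0 50;-0.58 0.02 -0.41 0 0 0 50;-0.58 0.02 -0.41 0 0 0 50"

```text
clock: 38.1
position: [0.5552, 0.0416, 0.4169]
eef_rot: [0.726, 0.687, -0.0, 0.001]
wrist_force: [0.7, 0.5, -0.8]
width: 0.0499
```

```bash
python3 -c "
from h import *
for _ in range(4): c=cap('wrist','w26.png')
goal(.555,.04,.42,1.518);print(tile(c))
cv2.imwrite('pics/w26z.png',cv2.resize(c['im'][0:150,180:370],None,fx=4,fy=4,interpolation=cv2.INTER_CUBIC)[:,:,::-1])"
```

```text
t=38.30 shift [-0.0154  0.003  -0.0155] turn [-0.0005 -0.      0.001 ] pos [0.5543 0.0447 0.4154] F [-0.3 -0.1 -0.8] w 50.3
tile not found {'red': None, 'blue': (np.float64(0.0023843193984312144), array([0.55513773, 0.13090721, 0.058     ]), [np.float64(0.008121354149710594), np.float64(0.09761568060156879)], array([[0.50659994, 0.13753129, 0.058     ],
       [0.60408799, 0.1325412 , 0.058     ],
       [0.60391426, 0.1244217 , 0.058     ],
       [0.5059134 , 0.12943441, 0.058     ]]))}
None
```

View pics/w26z.png

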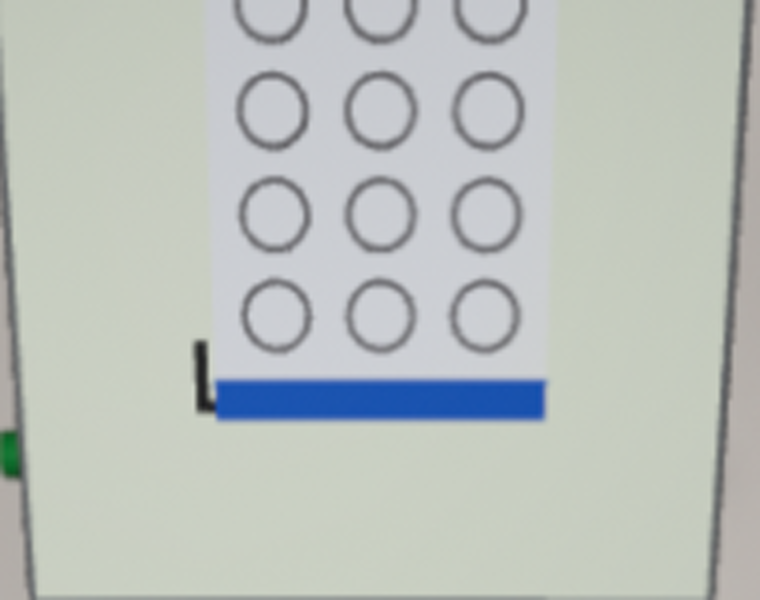

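The tile is square now, with the blue strip from (217,400) to (545,400) in the zoom. The left bracket shows at (197,411) and the right one is hidden, so the tile sits a little too far +x, and past centre toward −y as intended.

```bash
cat >> h.py <<'E'
MY=-.053
def relB(c,uvB,tc,which=(-1,-1)):
    """mark centre from one bracket outer corner (sx,sy), and tile centre in mark frame"""
    e=np.array([np.cos(MY),np.sin(MY)]);n=np.array([-e[1],e[0]])
    B=plane(c,uvB,.04)[0,:2];m=B-which[0]*.0538*e-which[1]*.0764*n
    d=np.array(tc)-m;return m,np.array([d@e,d@n])*1000
E
python3 - <<'E'
from h import *
c=cap("wrist")
T=plane(c,[(180+217/4,419/4),(180+546/4,419/4),(180+216/4,380/4),(180+546/4,380/4)],.058)[:,:2]
v=T[1]-T[0];print("yaw",np.arctan2(v[1],v[0]),np.linalg.norm(v))
e=v/np.linalg.norm(v);n=np.array([-e[1],e[0]])
tc=(T[0]+T[1])/2+.072*n;print(tc)
print(relB(c,(180+197/4,411/4),tc))
goal(.555,.04,.42,1.518)
E
```

```text
yaw -0.05059363250095328 0.09976368304886384
[0.55943539 0.19689601]
(array([0.5555299, 0.2036444]), array([ 4.25750467, -6.53202563]))
t=38.35 shift [-0.0155  0.0028 -0.0153] turn [-0.0005 -0.      0.0011] pos [0.5544 0.0447 0.4154] F [ 0.3  0.5 -0.2] w 50.4
```

```bash
python3 -c "
from h import *
goal(.67,.192,.20,1.518)"
```

```text
t=38.35 shift [0.5094 0.3618 0.7175] turn [-0.0005 -0.      0.0011] pos [0.5544 0.0447 0.4154] F [ 0.3  0.5 -0.2] w 50.4
```

move_arm --targets "0.512 0.359 0 0 0 0.001 0;0.512 0.359 0.2 0 0 0.001 0;0.512 0.359 0.4 0 0 0.001 0;0.512 0.359 0.71 0 0 0.001 0;0.512 0.359 0.71 0 0 0.001 0"

```text
clock: 38.98
position: [0.6679, 0.1907, 0.2145]
eef_rot: [0.725, 0.688, -0.0, -0.0]
wrist_force: [1.2, -0.5, 0.7]
width: 0.0048
```

```bash
python3 -c "
from h import *
goal(.665,.192,.112,1.518)"
```

```text
t=38.98 shift [ 0.0039 -0.0097  0.3416] turn [-0.0003 -0.      0.0001] pos [0.6679 0.1907 0.2145] F [ 1.2 -0.5  0.7] w 4.8
```

move_arm --targets "0.004 0 0.341 0 0 0 0;0.004 0 0.341 0 0 0 0;0.004 0 0.341 0 0 0 0;0.004 0 0.341 0 0 0 0;0.004 -0.03 0.341 0 0 0 0"

```text
clock: 39.6
position: [0.6603, 0.1908, 0.1171]
eef_rot: [0.727, 0.687, 0.001, 0.001]
wrist_force: [-0.2, 0.1, 0.4]
width: 0.0007
```

```bash
python3 -c "
from h import *
goal(.629,.1932,.112,1.518);goal(.624,.1934,.112,1.518)"
```

```text
t=39.60 shift [ 0.002  -0.1046  0.0166] turn [ 0.0009 -0.0004 -0.0009] pos [0.6603 0.1908 0.1171] F [-0.2  0.1  0.4] w 0.7
t=39.60 shift [ 0.0018 -0.1213  0.0165] turn [ 0.0009 -0.0004 -0.0009] pos [0.6603 0.1908 0.1171] F [-0.2  0.1  0.4] w 0.7
```

move_arm --targets "0.002 -0.03 0.015 0 0 0 0;0.002 -0.06 0.015 0 0 0 0;0.002 -0.085 0.015 0 0 0 0;0.002 -0.095 0.015 0 0 0 0;0.002 -0.095 0.015 0 0 0 0"

```text
clock: 40.22
position: [0.631, 0.1924, 0.1105]
eef_rot: [0.726, 0.687, 0.0, 0.0]
wrist_force: [0.1, -1.1, -0.8]
width: 0.0003
```

```bash
python3 -c "
from h import *
goal(.624,.1934,.112,1.518)"
```

```text
t=40.23 shift [ 0.0022 -0.0233 -0.0051] turn [ 0.      0.     -0.0007] pos [0.631  0.1924 0.1105] F [ 0.1 -1.1 -0.8] w 0.3
```

move_arm --targets "0.001 -0.005 -0.004 0 0 0 0;0.001 -0.011 -0.004 0 0 0 0;0.001 -0.017 -0.004 0 0 0 0;0.001 -0.023 -0.004 0 0 0 0;0.001 -0.023 -0.004 0 0 0 0"

```text
clock: 40.85
position: [0.6242, 0.1931, 0.1117]
eef_rot: [0.726, 0.687, 0.0, 0.0]
wrist_force: [0.6, -0.0, 0.6]
width: 0.0007
```

```bash
python3 -c "
from h import *
goal(.624,.1934,.112,1.518)"
```

```text
t=40.85 shift [ 0.001  -0.0009 -0.0009] turn [ 0.0001 -0.     -0.0007] pos [0.6242 0.1931 0.1117] F [ 0.6 -0.   0.6] w 0.7
```

move_arm --targets "0 0.06 0 0 0 0 0;0 0.08 -0.15 0 0 0 50;-0.05 0.08 -0.4 0 0 0 50;-0.25 -0.05 -0.6 0 0 0 50;-0.45 -0.23 -0.8 0 0 0 50"

```text
clock: 41.48
position: [0.589, 0.1068, 0.303]
eef_rot: [0.726, 0.687, 0.0, 0.0]
wrist_force: [0.4, -0.8, 0.6]
width: 0.0363
```

```bash
python3 -c "
from h import *
goal(.555,.03,.43,1.518)"
```

```text
t=41.48 shift [-0.2619 -0.0987 -0.4236] turn [ 0.0002 -0.0001 -0.0007] pos [0.589  0.1068 0.303 ] F [ 0.4 -0.8  0.6] w 36.3
```

move_arm --targets "-0.25 -0.1 -0.42 0 0 -0.001 50;-0.25 -0.1 -0.42 0 0 -0.001 50;-0.25 -0.1 -0.42 0 0 -0.001 50;-0.25 -0.1 -0.42 0 0 -0.001 50;-0.25 -0.1 -0.42 0 0 -0.001 50"

```text
clock: 42.1
position: [0.555, 0.0348, 0.426]
eef_rot: [0.725, 0.689, -0.001, -0.001]
wrist_force: [0.4, -0.6, 0.9]
width: 0.0502
```

```bash
python3 -c "
from h import *
for _ in range(4): c=cap('wrist','w27.png')
goal(.555,.03,.43,1.518)
cv2.imwrite('pics/w27z.png',cv2.resize(c['im'][0:150,180:370],None,fx=4,fy=4,interpolation=cv2.INTER_CUBIC)[:,:,::-1])"
```

```text
t=42.30 shift [-0.0164  0.0004 -0.0125] turn [-0.0006 -0.0001  0.0008] pos [0.5551 0.0349 0.4262] F [ 0.5  0.8 -0.1] w 50.0
```

View pics/w27z.png

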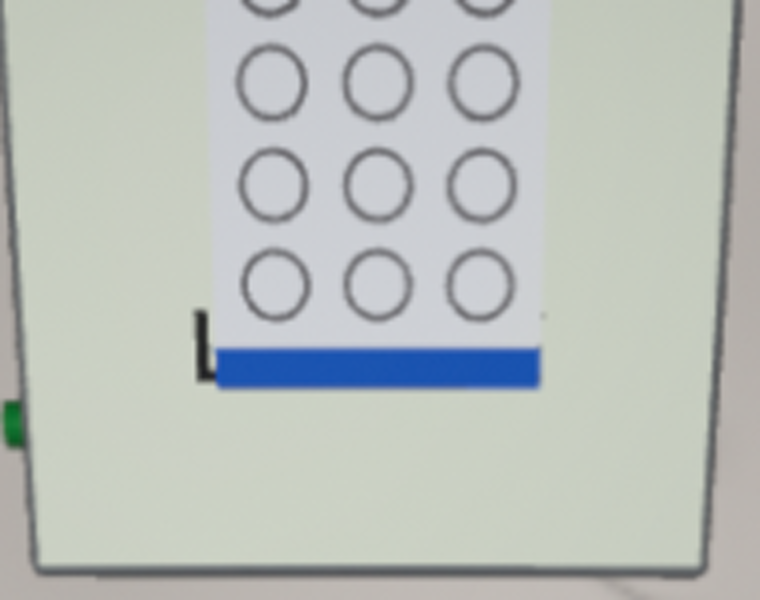

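```bash
cat >> h.py <<'E'
def blueside(c,BL,BR,Bk,which=(-1,-1)):
    T=plane(c,[BL,BR],.058)[:,:2];v=T[1]-T[0];e=v/np.linalg.norm(v);n=np.array([-e[1],e[0]])
    tc=(T[0]+T[1])/2+.072*n
    print("yaw",np.arctan2(v[1],v[0]),"w",np.linalg.norm(v),"tc",tc,"rel",relB(c,Bk,tc,which))
E
python3 - <<'E'
from h import *
c=cap("wrist")
f=lambda u,v:(180+u/4,v/4)
blueside(c,f(217,388),f(541,388),f(197,382))
E
```

```text
yaw -0.0515118898286095 w 0.10004984491216046 tc [0.5598257  0.19633809] rel (array([0.55557613, 0.20293881]), array([ 4.5932758 , -6.36632604]))
```

The tile did not move: the closed fingers are narrower at the tips than 19 mm half-width. I'll turn the tool a quarter and use the spread fingers' flat sides (9.5 mm, as proved on the red end) on the +x side.

```bash
python3 -c "
from h import *
goal(.655,.191,.25,-.053)"
```

```text
t=42.35 shift [0.5366 0.3069 0.588 ] turn [-5.000e-04  3.000e-04  5.008e-01] pos [0.5552 0.0348 0.4265] F [-0.2 -0.1 -0.2] w 50.2
```

move_arm --targets "0.53 0.3 0 0 0 0.5 60;0.53 0.3 0 0 0 0.5 60;0.53 0.3 0 0 0 0.5 60;0.53 0.3 0.2 0 0 0.5 60;0.53 0.3 0.4 0 0 0.5 60"

```text
clock: 42.98
position: [0.6534, 0.1906, 0.3055]
eef_rot: [0.959, 0.285, 0.0, -0.0]
wrist_force: [0.5, 1.0, -0.7]
width: 0.0599
```

```bash
python3 -c "
from h import *
goal(.655,.191,.20,-.053);print(ctrl.read_state()['joints'].round(2))"
```

```text
t=42.98 shift [0.0049 0.0019 0.3517] turn [-3.000e-04 -2.000e-04  2.008e-01] pos [0.6534 0.1906 0.3055] F [ 0.5  1.  -0.7] w 59.9
[ 0.05  0.62 -0.71  1.36  0.4   1.31 -1.66]
```

move_arm --targets "0 0 0.05 0 0 0.2 60;0 0 0.1 0 0 0.2 60;0 0 0.2 0 0 0.2 60;0 0 0.35 0 0 0.2 60;0 0 0.35 0 0 0.2 60"

```text
clock: 43.6
position: [0.6513, 0.1877, 0.1986]
eef_rot: [1.0, -0.023, -0.003, 0.002]
wrist_force: [-0.6, -0.2, 0.5]
width: 0.06
```

```bash
python3 -c "
from h import *
goal(.645,.192,.112,-.053);print(ctrl.read_state()['joints'].round(2))"
```

```text
t=43.60 shift [-0.0196 -0.0143  0.2887] turn [0.001  0.0022 0.0024] pos [0.6513 0.1877 0.1986] F [-0.6 -0.2  0.5] w 60.0
[-0.03  0.67 -0.54  1.5   0.36  1.09 -2.26]
```

move_arm --targets "-0.01 -0.01 0.15 0 0 0.001 60;-0.01 -0.01 0.28 0 0 0.001 60;-0.01 -0.01 0.285 0 0 0.001 60;-0.01 -0.01 0.285 0 0 0.001 60;-0.01 -0.01 0.285 0 0 0.001 60"

```text
clock: 44.22
position: [0.6517, 0.1922, 0.1195]
eef_rot: [1.0, -0.025, 0.002, -0.001]
wrist_force: [0.5, -1.0, 0.0]
width: 0.0597
```

```bash
python3 -c "
from h import *
goal(.6205,.1932,.112,-.053);goal(.6146,.1934,.112,-.053)"
```

```text
t=44.23 shift [-0.1042  0.0018  0.0246] turn [-0.0005 -0.001   0.001 ] pos [0.6517 0.1922 0.1195] F [ 0.5 -1.   0. ] w 59.7
t=44.23 shift [-0.1239  0.0021  0.0245] turn [-0.0005 -0.001   0.001 ] pos [0.6517 0.1922 0.1195] F [ 0.5 -1.   0. ] w 59.7
```

move_arm --targets "-0.03 0.001 0.02 0 0 0.001 60;-0.06 0.001 0.022 0 0 0.001 60;-0.085 0.001 0.022 0 0 0.001 60;-0.1 0.001 0.022 0 0 0.001 60;-0.1 0.001 0.022 0 0 0.001 60"

```text
clock: 44.85
position: [0.6203, 0.1928, 0.1106]
eef_rot: [1.0, -0.026, 0.0, 0.0]
wrist_force: [0.1, 0.2, 0.4]
width: 0.0601
```

```bash
python3 -c "
from h import *
goal(.6146,.1934,.112,-.053)"
```

```text
t=44.85 shift [-0.0192 -0.001  -0.0048] turn [ 0.     -0.0001  0.    ] pos [0.6203 0.1928 0.1106] F [0.1 0.2 0.4] w 60.1
```

move_arm --targets "-0.005 0 -0.003 0 0 0 60;-0.01 0 -0.003 0 0 0 60;-0.015 0 -0.003 0 0 0 60;-0.0195 0 -0.003 0 0 0 60;-0.0195 0 -0.003 0 0 0 60"

```text
clock: 45.48
position: [0.6148, 0.193, 0.1114]
eef_rot: [1.0, -0.027, 0.0, -0.0]
wrist_force: [2.7, 0.2, 0.6]
width: 0.0598
```

```bash
python3 -c "
from h import *
goal(.6146,.1934,.112,-.053)"
```

```text
t=45.48 shift [-0.0008 -0.0012 -0.002 ] turn [-0.     -0.0001 -0.0001] pos [0.6148 0.193  0.1114] F [2.7 0.2 0.6] w 59.8
```

move_arm --targets "0.06 0 0 0 0 0 50;0.06 0 -0.2 0 0 0 50;0.06 0 -0.4 0 0 -0.1 50;0 0.2 -0.6 0 0 -0.3 50;-0.2 0.53 -1 0 0 -0.5 50"

```text
clock: 46.1
position: [0.5932, 0.1118, 0.3202]
eef_rot: [0.967, 0.255, -0.001, 0.0]
wrist_force: [0.8, -0.7, -0.2]
width: 0.05
```

```bash
python3 -c "
from h import *
goal(.555,.03,.43,1.518)"
```

```text
t=46.10 shift [-0.2459  0.1742 -0.3655] turn [-3.00e-04  4.00e-04 -3.19e-01] pos [0.5932 0.1118 0.3202] F [ 0.8 -0.7 -0.2] w 50.0
```

move_arm --targets "-0.246 0.174 -0.365 0 0 -0.319 50;-0.246 0.174 -0.365 0 0 -0.319 50;-0.246 0.174 -0.365 0 0 -0.319 50;-0.246 0.174 -0.365 0 0 -0.319 50;-0.246 0.174 -0.365 0 0 -0.319 50"

```text
clock: 46.72
position: [0.5544, 0.0313, 0.4289]
eef_rot: [0.747, 0.664, -0.0, -0.0]
wrist_force: [-0.2, 0.9, 0.3]
width: 0.0496
```

```bash
python3 -c "
from h import *
for _ in range(4): c=cap('wrist','w28.png')
goal(.555,.03,.43,1.518)
cv2.imwrite('pics/w28z.png',cv2.resize(c['im'][0:150,180:370],None,fx=4,fy=4,interpolation=cv2.INTER_CUBIC)[:,:,::-1])"
```

```text
t=46.92 shift [-0.0047  0.0015 -0.0048] turn [-0.0004 -0.     -0.0239] pos [0.5547 0.0315 0.4286] F [ 0.2 -0.3 -0.5] w 49.8
```

View pics/w28z.png

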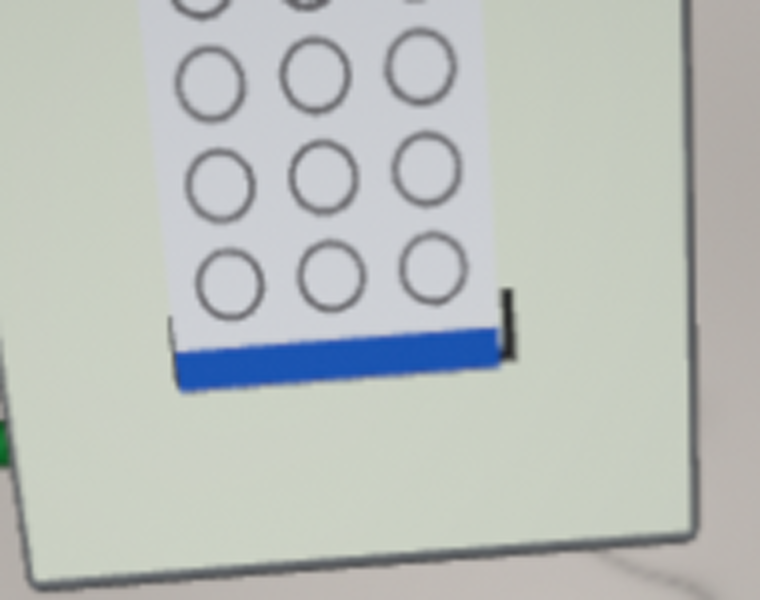

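Run:
```python
from h import *
c=cap("wrist")
f=lambda u,v:(180+u/4,v/4)
blueside(c,f(179,390),f(500,366),f(516,359),(1,-1))
print("left", relB(c,f(170,385),(.555,.2)))
```

```text
yaw -0.05852006219744251 w 0.09976457761992104 tc [0.55524961 0.1969681 ] rel (array([0.55784538, 0.20306305]), array([-2.26924113, -6.22390137]))
left (array([0.55387868, 0.20385062]), array([ 1.32373303, -3.78580774]))
```

Only the right bracket shows fully now, and the two sides disagree by about 4 mm. I'll check the bracket spacing in the earlier picture where both were clear.

Run:
```python
from h import *
im=cv2.imread("pics/w21.png");cv2.imwrite("pics/w21z.png",cv2.resize(im[80:130,210:340],None,fx=6,fy=6,interpolation=cv2.INTER_CUBIC))
c=cap("wrist");cv2.imwrite("pics/w29z.png",cv2.resize(c["im"][50:110,215:320],None,fx=7,fy=7,interpolation=cv2.INTER_CUBIC)[:,:,::-1])
```

```text
(no output)
```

View pics/w21z.png

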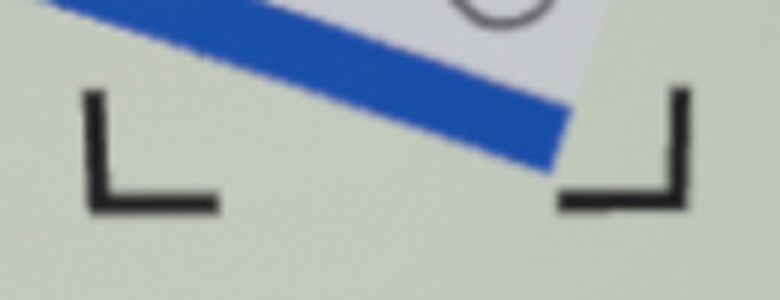

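View pics/w29z.png

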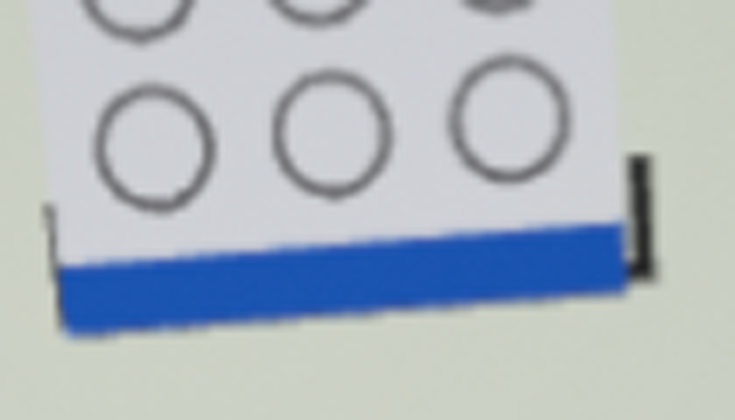

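Run:
```python
from h import *
c=cap("wrist")
L,Rr=plane(c,[(223.6,96),(308.7,90.1)],.04)[:,:2]
print("now width",np.linalg.norm(L-Rr),(L+Rr)/2, L,Rr)
T=plane(c,[(215+66/7,50+336/7),(215+627/7,50+291/7)],.058)[:,:2];print("tile blue corners",T,np.linalg.norm(T[0]-T[1]),T.mean(0))
# w21 pose
yaw=1.518+.0028
Rg=np.array([[np.cos(yaw),np.sin(yaw),0],[np.sin(yaw),-np.cos(yaw),0],[0,0,-1]])
k=ctrl.capture("wrist")["tool_from_camera"];T4=np.eye(4);T4[:3,:3]=Rg;T4[:3,3]=[.5509,.0573,.3516]
c["W"]=np.linalg.inv(T4@k)
L,Rr=plane(c,[(225,115.5),(324.7,114.8)],.04)[:,:2];print("w21",L,Rr,np.linalg.norm(L-Rr),(L+Rr)/2,np.arctan2(*(Rr-L)[::-1]))
```

```text
now width 0.10977962631311639 [0.55267862 0.12694108] [0.49789699 0.13038562] [0.60746025 0.12349654]
tile blue corners [[0.50106419 0.12734351]
 [0.60065308 0.12210929]] 0.09972634280057976 [0.55085864 0.1247264 ]
w21 [0.4972848  0.12952043] [0.60667457 0.12468053] 0.10949679036098674 [0.55197968 0.12710048] -0.04421570688319073
```

The spacing is about 109.6 mm, which puts the mark at about (0.5563, 0.2034). The tile is −1.6 mm in x and −6.8 mm in y, and square within about 0.01 rad. Now tap the blue end with the spread fingers.

```bash
python3 -c "
from h import *
goal(.551,.08,.2,1.518)"
```

```text
t=47.12 shift [ 0.1589 -0.0334  0.7627] turn [-0.0001  0.0001 -0.0232] pos [0.555  0.0315 0.4288] F [ 0.1 -0.8  0. ] w 50.1
```

move_arm --targets "0.16 0 0.2 0 0 -0.024 50;0.16 0 0.4 0 0 -0.024 50;0.16 0 0.6 0 0 -0.024 50;0.16 0 0.76 0 0 -0.024 50;0.16 0 0.76 0 0 -0.024 50"

```text
clock: 47.75
position: [0.559, 0.078, 0.1976]
eef_rot: [0.724, 0.69, -0.003, -0.002]
wrist_force: [0.4, 0.2, 0.6]
width: 0.05
```

```bash
python3 -c "
from h import *
goal(.551,.085,.112,1.518)"
```

```text
t=47.75 shift [ 0.0226 -0.0256  0.2855] turn [-0.0023  0.0006  0.0012] pos [0.559  0.078  0.1976] F [0.4 0.2 0.6] w 50.0
```

move_arm --targets "0.015 -0.02 0.15 0 0 0.001 50;0.015 -0.02 0.28 0 0 0.001 50;0.015 -0.02 0.285 0 0 0.001 50;0.015 -0.02 0.285 0 0 0.001 50;0.015 -0.02 0.285 0 0 0.001 50"

```text
clock: 48.38
position: [0.5566, 0.0841, 0.1177]
eef_rot: [0.725, 0.688, 0.001, 0.001]
wrist_force: [-0.4, 0.6, -0.0]
width: 0.0499
```

```bash
python3 -c "
from h import *
goal(.5525,.115,.112,1.518)"
```

```text
t=48.38 shift [ 0.1022 -0.0191  0.0189] turn [ 0.0011 -0.0002  0.0001] pos [0.5566 0.0841 0.1177] F [-0.4  0.6 -0. ] w 49.9
```

move_arm --targets "0.03 -0.01 0.017 0 0 0 50;0.06 -0.01 0.017 0 0 0 50;0.085 -0.01 0.017 0 0 0 50;0.1 -0.01 0.017 0 0 0 50;0.1 -0.01 0.017 0 0 0 50"

```text
clock: 49.0
position: [0.5539, 0.1141, 0.1102]
eef_rot: [0.725, 0.689, -0.0, 0.0]
wrist_force: [0.7, -0.3, -0.8]
width: 0.0501
```

```bash
python3 -c "
from h import *
goal(.5525,.122,.112,1.518)"
```

```text
t=49.00 shift [ 0.0261 -0.006  -0.0058] turn [0.     0.     0.0005] pos [0.5539 0.1141 0.1102] F [ 0.7 -0.3 -0.8] w 50.1
```

move_arm --targets "0.007 0 -0.004 0 0 0 50;0.014 0 -0.004 0 0 0 50;0.02 0 -0.004 0 0 0 50;0.026 0 -0.004 0 0 0 50;0.026 0 -0.004 0 0 0 50"

```text
clock: 49.62
position: [0.5542, 0.1219, 0.1115]
eef_rot: [0.725, 0.689, 0.0, -0.0]
wrist_force: [0.3, -0.7, -1.2]
width: 0.0499
```

```bash
python3 -c "
from h import *
goal(.5525,.122,.112,1.518)"
```

```text
t=49.62 shift [ 0.0001 -0.0057 -0.0017] turn [-0.     -0.0001  0.0004] pos [0.5542 0.1219 0.1115] F [ 0.3 -0.7 -1.2] w 49.9
```

move_arm --targets "-0.03 0 0 0 0 0 50;-0.08 0 -0.1 0 0 0 50;-0.08 0 -0.3 0 0 0 50;-0.06 0 -0.6 0 0 0 50;-0.04 0 -1 0 0 0 50"

```text
clock: 50.25
position: [0.5532, 0.1049, 0.3285]
eef_rot: [0.725, 0.689, 0.0, 0.0]
wrist_force: [2.1, 0.6, -0.2]
width: 0.0502
```

move_arm --targets "0 0 -0.35 0 0 0 50;0 0 -0.35 0 0 0 50;0 0 -0.35 0 0 0 50;0 0 -0.35 0 0 0 50;0 0 -0.35 0 0 0 50"

```text
clock: 50.88
position: [0.5531, 0.1046, 0.4298]
eef_rot: [0.725, 0.689, -0.001, -0.001]
wrist_force: [0.6, -0.1, 0.5]
width: 0.0498
```

```bash
python3 -c "
from h import *
for _ in range(4): c=cap('wrist','w30.png')
goal(.556,.11,.48,1.518)
print(tile(c))"
```

```text
t=51.08 shift [ 0.0172  0.0079 -0.165 ] turn [-0.0004  0.0001  0.0004] pos [0.5533 0.105  0.4305] F [-0.2  0.2  0. ] w 50.0
(array([0.55445532, 0.20523271]), np.float64(-0.059381640157237146), np.float64(0.13192630736449515), [np.float64(-0.05305088040476846), np.float64(-0.05247781928828665)], [np.float64(0.00985789086175238), np.float64(0.09831407611757058)], [np.float64(0.008927126516764475), np.float64(0.09773214007958439)])
```

View pics/w30.png

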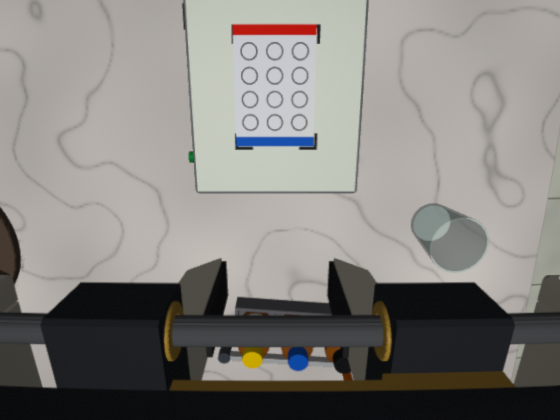

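Now all four brackets surround the tile. Zoom to compare the gaps.

Run:
```python
from h import *
c=cap("wrist");cv2.imwrite("pics/w31z.png",cv2.resize(c["im"][15:160,220:332],None,fx=5,fy=4,interpolation=cv2.INTER_CUBIC)[:,:,::-1])
```

```text
(no output)
```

View pics/w31z.png

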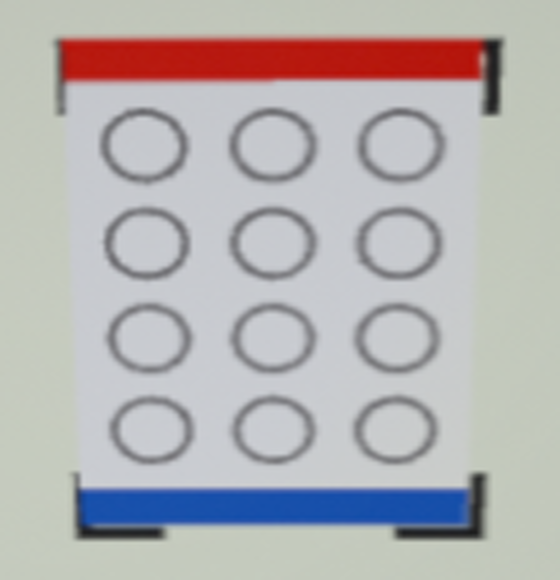

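Run:
```python
from h import *
c=cap("wrist");f=lambda u,v:(220+u/5,15+v/4)
B=plane(c,[f(57,38),f(503,38),f(77,538),f(486,537)],.04)[:,:2]
T=plane(c,[f(59,40),f(482,40),f(80,525),f(470,523)],.058)[:,:2]
def d(P):
    n=np.linalg.norm
    print("w",n(P[0]-P[1]),n(P[2]-P[3]),"h",n(P[0]-P[2]),n(P[1]-P[3]),"ctr",P.mean(0))
    x=(P[1]-P[0]+P[3]-P[2]);y=P[0]-P[2]+P[1]-P[3];print(" yaw",np.arctan2(x[1],x[0]),np.arctan2(-y[0],y[1]))
    return P.mean(0)
b=d(B);t=d(T);e=np.array([np.cos(-.053),np.sin(-.053)]);n=np.array([-e[1],e[0]]);print((t-b)@e*1000,(t-b)@n*1000)
```

```text
w 0.1098288202722811 0.1103799190010988 h 0.15363323970575862 0.15325869415859042 ctr [0.55696068 0.20369293]
 yaw -0.05093619144859571 -0.050643581149633986
w 0.10030382013909919 0.1010428519195343 h 0.14316195478564261 0.14246877913125372 ctr [0.55512778 0.20516165]
 yaw -0.04943701697429135 -0.04660616753144573
-1.908138997633755 1.369564356298846
```

The brackets measure 110 × 154 mm, centred at (0.557, 0.2037). The tile is −1.9 mm in x, +1.4 mm in y, and square within 0.003 rad. A small tap on the −x side should improve x.

```bash
python3 -c "
from h import *
goal(.46,.2085,.25,-.051)"
```

```text
t=51.17 shift [ 0.3283 -0.3281  0.603 ] turn [-2.000e-04  2.000e-04  4.998e-01] pos [0.5533 0.1051 0.4308] F [-0.6  0.9 -0.3] w 49.7
```

move_arm --targets "0.33 -0.33 0.1 0 0 0.5 60;0.33 -0.33 0.2 0 0 0.5 60;0.33 -0.33 0.3 0 0 0.5 60;0.33 -0.33 0.4 0 0 0.5 60;0.33 -0.33 0.6 0 0 0.5 60"

```text
clock: 51.8
position: [0.4605, 0.2101, 0.2517]
eef_rot: [0.959, 0.284, 0.002, -0.0]
wrist_force: [1.2, 0.4, -0.2]
width: 0.0598
```

```bash
python3 -c "
from h import *
goal(.46,.2085,.2,-.051);print(ctrl.read_state()['joints'].round(2))"
```

```text
t=51.80 shift [-0.0053  0.0035  0.1722] turn [-0.0002 -0.0015  0.1995] pos [0.4605 0.2101 0.2517] F [ 1.2  0.4 -0.2] w 59.8
[ 0.07  0.39 -0.79  1.87  0.33  1.01 -1.85]
```

move_arm --targets "0 0 0 0 0 0.2 60;0 0 0.05 0 0 0.2 60;0 0 0.1 0 0 0.2 60;0 0 0.16 0 0 0.2 60;0 0 0.16 0 0 0.2 60"

```text
clock: 52.42
position: [0.459, 0.2088, 0.2023]
eef_rot: [1.0, -0.023, -0.001, 0.001]
wrist_force: [0.0, -0.0, -0.1]
width: 0.0601
```

```bash
python3 -c "
from h import *
goal(.468,.208,.112,-.051);print(ctrl.read_state()['joints'].round(2));cap('wrist','w32.png')"
```

```text
t=52.42 shift [0.0308 0.001  0.3009] turn [0.0004 0.0006 0.0017] pos [0.459  0.2088 0.2023] F [ 0.  -0.  -0.1] w 60.1
[-0.06  0.42 -0.62  1.93  0.31  0.89 -2.45]
```

View pics/w32.png

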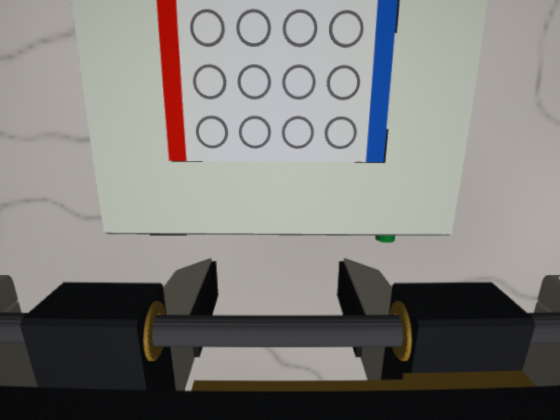

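The tile's −x side is ahead, along row 162 between (185,162) and (385,162), so the fingers can come down clear of it.

move_arm --targets "0 0 0.15 0 0 0.001 60;0 0 0.28 0 0 0.001 60;0 0 0.298 0 0 0.001 60;0 0 0.298 0 0 0.001 60;0 0 0.298 0 0 0.001 60"

```text
clock: 53.1
position: [0.4606, 0.2097, 0.1155]
eef_rot: [1.0, -0.025, 0.001, -0.001]
wrist_force: [0.7, 0.0, -0.1]
width: 0.0604
```

```bash
python3 -c "
from h import *
goal(.490,.207,.112,-.051)"
```

```text
t=53.10 shift [0.0984 0.0041 0.0118] turn [-0.0004 -0.0008  0.0004] pos [0.4606 0.2097 0.1155] F [ 0.7  0.  -0.1] w 60.4
```

move_arm --targets "0.03 0 0.01 0 0 0 60;0.06 0 0.01 0 0 0 60;0.085 0 0.01 0 0 0 60;0.098 0 0.01 0 0 0 60;0.098 0 0.01 0 0 0 60"

```text
clock: 53.72
position: [0.4892, 0.2076, 0.1107]
eef_rot: [1.0, -0.025, -0.0, -0.0]
wrist_force: [0.2, 0.6, 0.4]
width: 0.0602
```

```bash
python3 -c "
from h import *
goal(.4976,.2067,.112,-.051)"
```

```text
t=53.73 shift [ 0.028   0.0015 -0.0042] turn [-0.      0.      0.0002] pos [0.4892 0.2076 0.1107] F [0.2 0.6 0.4] w 60.2
```

move_arm --targets "0.008 0 -0.003 0 0 0 60;0.016 0 -0.003 0 0 0 60;0.022 0 -0.003 0 0 0 60;0.0275 0 -0.003 0 0 0 60;0.0275 0 -0.003 0 0 0 60"

```text
clock: 54.35
position: [0.4957, 0.2074, 0.1116]
eef_rot: [1.0, -0.024, -0.001, 0.0]
wrist_force: [-6.5, -0.1, 3.9]
width: 0.06
```

move_arm --targets "-0.04 0 0 0 0 0 50;-0.08 0 -0.2 0 0 0 50;-0.08 0 -0.5 0 0 0 50;0.1 0.15 -0.8 0 0 -0.2 50;0.3 0.33 -1 0 0 -0.5 50"

```text
clock: 54.98
position: [0.5275, 0.1572, 0.3357]
eef_rot: [0.986, 0.166, 0.001, 0.0]
wrist_force: [1.4, 0.8, -1.3]
width: 0.0503
```

```bash
python3 -c "
from h import *
goal(.556,.12,.43,1.519)"
```

```text
t=54.98 shift [ 0.0497  0.1485 -0.3141] turn [ 0.0006 -0.0006 -0.3771] pos [0.5275 0.1572 0.3357] F [ 1.4  0.8 -1.3] w 50.3
```

move_arm --targets "0.05 0.148 -0.31 0 0 -0.377 50;0.05 0.148 -0.31 0 0 -0.377 50;0.05 0.148 -0.31 0 0 -0.377 50;0.05 0.148 -0.31 0 0 -0.377 50;0.05 0.148 -0.31 0 0 -0.377 50"

```text
clock: 55.6
position: [0.5559, 0.1193, 0.4258]
eef_rot: [0.805, 0.593, -0.0, 0.0]
wrist_force: [0.7, -0.4, -0.4]
width: 0.0503
```

move_arm --targets "0 0 0 0 0 -0.08 50;0 0 0 0 0 -0.08 50;0 0 0 0 0 -0.08 50;0 0 0 0 0 -0.08 50;0 0 0 0 0 -0.08 50"

```text
clock: 56.22
position: [0.5562, 0.1193, 0.426]
eef_rot: [0.727, 0.686, -0.0, 0.0]
wrist_force: [0.3, 0.3, -0.5]
width: 0.0498
```

```bash
python3 -c "
from h import *
for _ in range(3): c=cap('wrist','w33.png')
goal(.556,.12,.43,1.519);print(tile(c)[:2])
cv2.imwrite('pics/w33z.png',cv2.resize(c['im'][15:175,220:340],None,fx=5,fy=3.7,interpolation=cv2.INTER_CUBIC)[:,:,::-1])"
```

```text
t=56.38 shift [ 0.0022 -0.0011 -0.0133] turn [ 0.0001  0.     -0.0017] pos [0.5563 0.1193 0.426 ] F [-0.2  0.  -0.5] w 49.7
(array([0.55640867, 0.20543934]), np.float64(-0.05217831370578809))
```

View pics/w33z.png

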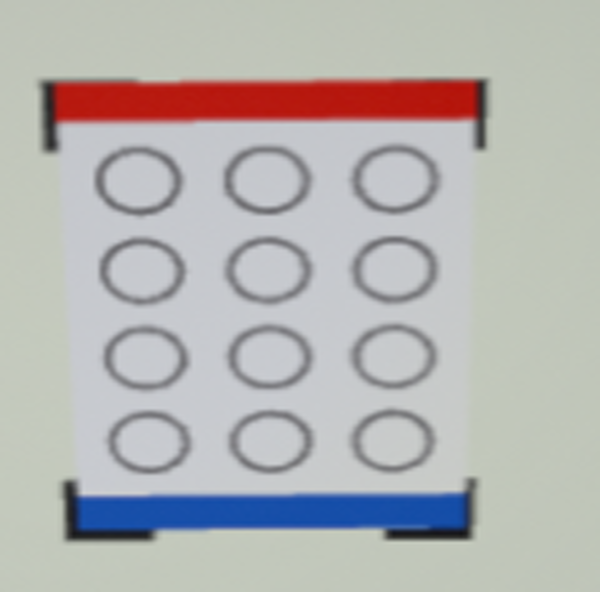

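```bash
cat >> h.py <<'E'
def full(c,B,T):
    B=plane(c,B,.04)[:,:2];T=plane(c,T,.058)[:,:2];n_=np.linalg.norm;r=[]
    for P in(B,T):
        x=(P[1]-P[0]+P[3]-P[2]);y=P[0]-P[2]+P[1]-P[3];r.append((np.arctan2(x[1],x[0]),np.arctan2(-y[0],y[1])))
        print("w",n_(P[0]-P[1]).round(4),n_(P[2]-P[3]).round(4),"h",n_(P[0]-P[2]).round(4),n_(P[1]-P[3]).round(4),"ctr",P.mean(0).round(4),"yaw",np.round(r[-1],4))
    d=T.mean(0)-B.mean(0);e=np.array([np.cos(-.051),np.sin(-.051)]);n=np.array([-e[1],e[0]]);print("tile-mark mm",d@e*1000,d@n*1000)
E
python3 - <<'E'
from h import *
c=cap("wrist");f=lambda u,v:(220+u/5,15+v/3.7)
full(c,[f(42,80),f(488,79),f(67,540),f(472,538)],[f(55,82),f(480,80),f(77,531),f(468,529)])
E
```

```text
w 0.1096 0.1093 h 0.1538 0.1534 ctr [0.5566 0.2037] yaw [-0.0536 -0.0534]
w 0.1006 0.1013 h 0.1442 0.1441 ctr [0.5576 0.205 ] yaw [-0.0519 -0.0519]
tile-mark mm 0.8718636719081393 1.363995233251226
```

The tile is within about 1 mm in x and 1.4 mm in y of centre, and square within 0.002 rad. I'll move away, wait a little, and check everything again.

move_arm --targets "-1 -0.2 0 0 0 0 50;-1 -0.2 0 0 0 0 50;-1 -0.2 0 0 0 0 50;-1 -0.2 0 0 0 0 50;-1 -0.2 0 0 0 0 50"

```text
clock: 57.05
position: [0.4784, -0.1792, 0.4261]
eef_rot: [0.727, 0.686, -0.0, 0.0]
wrist_force: [0.8, 0.2, -0.5]
width: 0.0499
```

move_arm --targets "-0.5 -0.3 0 0 0 0 50;-0.5 -0.3 0 0 0 0 50;-0.5 -0.3 0 0 0 0 50;-0.5 -0.3 0 0 0 0 50;-0.5 -0.3 0 0 0 0 50"

```text
clock: 57.68
position: [0.3813, -0.321, 0.4261]
eef_rot: [0.727, 0.687, 0.0, 0.0]
wrist_force: [0.2, 0.8, -0.1]
width: 0.0499
```

```bash
python3 -c "
from h import *
for _ in range(6): c=cap('wrist','w34.png')
c=cap('scene','s34.png');print(ctrl.read_state()['clock'],tile(c))
c=cap('side','d34.png')"
```

```text
tile not found {'red': None, 'blue': (np.float64(0.0035052826833852774), array([0.42655172, 0.69552469, 0.058     ]), [np.float64(0.045116979280096156), np.float64(0.10350528268338528)], array([[0.44790163, 0.64176391, 0.058     ],
       [0.40295921, 0.64572885, 0.058     ],
       [0.40525241, 0.74920873, 0.058     ],
       [0.44908463, 0.74318445, 0.058     ]]))}
58.025 None
```

View pics/w34.png

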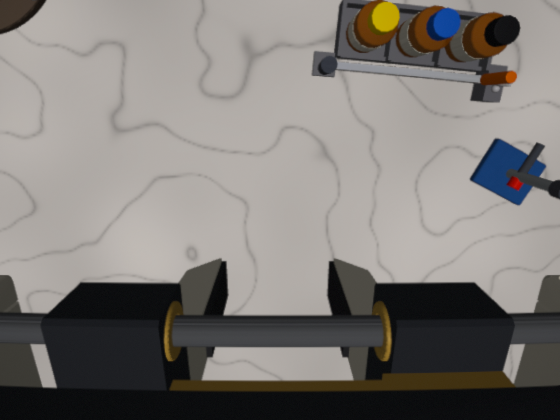

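View pics/s34.png

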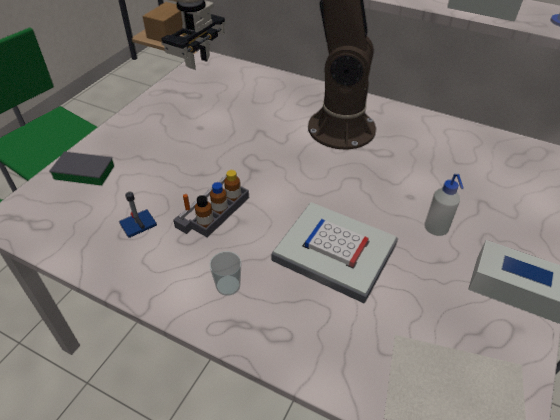

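The rack holds three upright bottles with the keeper shut along it, from (328,65) to (490,78) in the wrist view. The tile sits in the marks, and the bystanders look unmoved. I'll wait a couple of seconds in case the tile is knocked.

move_arm --targets "0 0 0 0 0 0 50;0 0 0 0 0 0 50;0 0 0 0 0 0 50;0 0 0 0 0 0 50;0 0 0 0 0 0 50"

```text
clock: 58.7
position: [0.381, -0.3215, 0.426]
eef_rot: [0.727, 0.687, -0.0, 0.0]
wrist_force: [0.4, 0.1, 0.4]
width: 0.0503
```

move_arm --targets "0 0 0 0 0 0 50;0 0 0 0 0 0 50;0 0 0 0 0 0 50;0 0 0 0 0 0 50;0 0 0 0 0 0 50"

```text
clock: 59.32
position: [0.381, -0.3215, 0.426]
eef_rot: [0.727, 0.687, 0.0, 0.0]
wrist_force: [0.4, -0.0, 0.6]
width: 0.0498
```

move_arm --targets "0 0 0 0 0 0 50;0 0 0 0 0 0 50;0 0 0 0 0 0 50;0 0 0 0 0 0 50;0 0 0 0 0 0 50"

```text
clock: 59.95
position: [0.381, -0.3215, 0.426]
eef_rot: [0.727, 0.687, -0.0, 0.0]
wrist_force: [-0.5, -0.1, 0.3]
width: 0.0502
```

```bash
python3 -c "
from h import *
c=cap('scene');d=cap('side')
a=cv2.imread('pics/s34.png')[:,:,::-1].astype(int)-c['im'];b=cv2.imread('pics/d34.png')[:,:,::-1].astype(int)-d['im']
print((abs(a).max(2)>40).sum(),(abs(b).max(2)>40).sum())
cv2.imwrite('pics/s35.png',cv2.resize(c['im'][190:300,260:410],None,fx=5,fy=5,interpolation=cv2.INTER_CUBIC)[:,:,::-1])
cv2.imwrite('pics/d35.png',cv2.resize(d['im'][80:330,180:340],None,fx=3,fy=2.4,interpolation=cv2.INTER_CUBIC)[:,:,::-1])"
```

```text
3 0
```

View pics/s35.png

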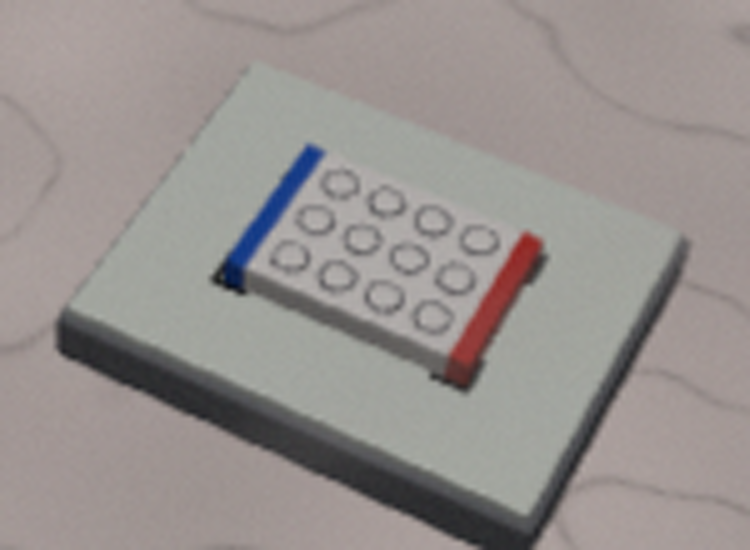

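View pics/d35.png

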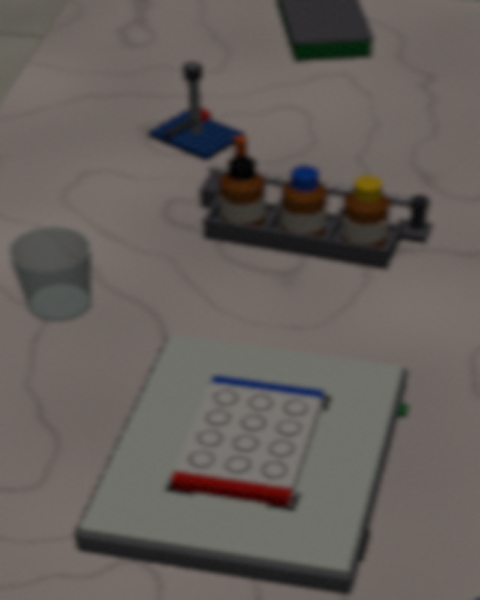

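Nothing has changed: the tile sits within the brackets at all four corners, the bottles are upright and the keeper is shut. Handing in.

```bash
python3 -c "
from station import ctrl
print(ctrl.hand_in())"
```

```text
the job is handed in; nothing more can be done
None
```

I handed the job in at about 60 s, with the robot touching nothing; no verdict was reported.

**Bottles:** All three stand upright in the rack: yellow cap in bay 1, blue in bay 2, black in bay 3.

**Keeper:** I pushed the bar shut by its post until it stopped, with the force reaching 23 N against the catch's 5 N. The camera afterwards read it within 0.01 rad of the rack's line.

**Tile:** I tapped the red end, the long sides, the red end again with a slight overshoot, the blue end, and finally a long side. It was never lifted.
- **Last measured position:** about 0.9 mm off the mark in x and 1.4 mm off in y (towards the red end), and square within about 0.002 rad. I left that residue.
- **Spread in the readings:** an automatic colour measurement of the same view put it nearer centre in x (about −0.1 mm), so these figures are good to about 1 mm.

**What went wrong on the way:**
- The first red-end push slid the tile without turning it.
- One long-side tap missed the tile because the closed fingertips are narrower than I assumed.
- My first estimate of the bracket spacing was about 2 mm short; I corrected it from a later view.

**Other checks:** I saw no knock to the tile during the run, and nothing moved in the last couple of seconds before hand-in. The wash bottle, beaker and burner looked unmoved.

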